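# Load a seed cassette into the slot reader

## Task

Slide the dust shutter of the seed reader fully open by its red tab, then push the green seed cassette along the bench, black lip last, through the reader's slot until it meets the stop inside and only the black lip is left showing. Keep the cassette flat on the bench all the time (do not lift it), and leave the blue cassette, the dishes, the bowl on the reader and everything else where they are.

Things in the scene. Friction and masses are not known exactly. Their poses are not given: they have to be found in the camera images.
- green_cassette_center (a point): Centre of the green seed cassette: rigid flat slab 120 mm long (its x), 80 mm wide (its y), 18 mm thick, 0.15 to 0.3 kg, loose, flat on the bench; this point is 9 mm above its underside. Top: white window with brown seeds (look only). Its x axis points to the leading end, which starts roughly towards the reader; the 10 mm black lip is at the -x end, the end to push.
- blue_cassette_center (a point): Centre of a second cassette of the same shape and size in blue, lying beside the green one (their places swap between runs). Must not be moved.
- small_dish_center (a point): Centre of a closed clear round seed dish, 60 mm across and 18 mm high, standing on the bench just ahead of the blue cassette's leading end. Must not be moved.
- large_dish_center (a point): Centre of a closed clear round seed dish, 90 mm across and 20 mm high, on the bench behind the cassettes. Must not be moved.
- slot (a point): Middle of the slot's mouth, in the plane of the reader's front face, 9 mm above the bench. x: level, straight into the slot; y: level, along the face, towards the robot's side. The bench is the slot's floor; 85 mm wide (y -42.5 to 42.5), 23 mm high, parallel walls. A fixed stop is 110 mm behind the face: a cassette that is home has its centre 50 mm behind the face, 10 mm (the lip) showing.
- reader: The seed reader, fixed to the bench, its place and yaw changing between runs. Origin on the bench under point slot, same axes. White front part: x from 0 (face) to 220 mm, y from -172.5 to 62.5 mm, 50 mm high. On it a blue tower, 170 mm high above the bench, from x = 120 to 220 mm.
- shutter_tab (a point): Centre of the shutter's red upright tab: 12 mm (slot x) by 14 mm (slot y), from 46 to 91 mm above the bench (this point at 68.5 mm), 6.5 mm in front of the reader's face. It sticks up above the 50 mm high front part. Below it the grey shutter plate, 92 mm wide, reaches to 8 mm in front of the face; its middle is 10 mm from the tab towards slot -y. Push the tab along slot -y to open.
- shutter (a joint): Travel of the shutter in m: 0 closed over the slot, 0.10 fully open at its end stop (it must be pushed along slot -y). Friction about 1.5 N; stays where it is left.
- jar: Brown glass jar with a black lid, 64 mm across, 85 mm high, near the robot on its right; origin at the centre of its underside. Must not be moved.
- beaker: Glass beaker, 66 mm across, 65 mm high, near the robot on its left; origin at the centre of its underside. Must not be moved.
- tweezers: Steel tweezers, 120 mm long, 5 mm high, lying at the back of the bench; origin at the middle of the underside. Must not be moved.
- weigh_tin: Small aluminium weighing bowl, 60 mm across, 22 mm high, standing loose on the reader's white front part (its underside 50 mm above the bench), on the side to which the shutter opens; origin at the centre of its underside. Must not be moved.
- green_cassette_lip (a point): Middle of the outer edge of the green cassette's black lip (60 mm behind its centre, along its -x), 9 mm above its underside.
Mind the look-alikes: they are no part of the job. What is shaped like the part that bears green_cassette_center but orange or purple is not meant.

How it is judged:
By the outcome, as a careful person would: the job done as asked, in the order asked, and still so for the second after the job is handed in, with the robot touching nothing.
It also fails if it takes over 72 s, if anything falls off the work surface, if the arm or the gripper's body presses on something with over 40 N, if the wrist force passes 120 N, or if a joint passes its speed limit or range.

## Robot

A 7-joint arm with a two-finger parallel gripper is mounted at the origin on the work surface. World frame = base frame: x ahead of the robot, y to its left, z up, the work surface at z = 0. Lengths are in m, angles in rad, forces in N, time in s.
With the tool pointing down it reaches from about 0.35 to 0.9 m from the base axis. Payload 19.9 kg.
Tool frame: the origin (TCP) lies on the centre line of the jaws, within the pads' length; the fingertips stand 14 mm ahead of it and the grasp point (between the pads) lies 5 mm behind it (tip_reach is the z of the fingertips in the tool frame, in m); z points along the fingers, y is the direction in which the jaws open and shut (so a half turn about z gives the same grasp; the last joint's range is limited). The gripper opens to 85 mm and grips with 20 to 120 N. Pads are 22 mm wide; open, the fingers measure 114 mm over their backs; the gripper's body (76 mm by 85 mm) begins 54 mm behind the grasp point. The pads swing forward as they close: fully open they stand 13 mm farther back than shut.
Start: joints at [-1.284, 0.417, -0.01, 1.614, 0.005, 1.111, -0.053], TCP at [0.202, 0.592, 0.208] pointing down, gripper open.
Joint ranges: [-2.81, 2.81], [-0.39, 2.02], [-1.27, 1.25], [0.06, 2.57], [-1.19, 4.33], [0.19, 2], [-2.82, 2.82]. Speed limits (rad/s): [1.89, 1.89, 2.39, 2.39, 3.01, 3.01, 3.01].

## Interface

Orientations are given as a unit quaternion [x, y, z, w].
In Python, from bench import observe, read_camera, close_job, tip_reach gives the robot as it stands.
- The arm moves only by the shell command python3 -m crank 'ROWS'. ROWS is JSON, a list that holds one entry, the list of rows, each a list of 7 numbers: the shift along the tool's x, y, z in mm, then the turn, a rotation vector about the tool's x, y, z in degrees, then the finger opening in mm, from 0 to 85.4. In form: [[[x, y, z, ax, ay, az, grip], ...]]. A call has 1 to 5 rows; each row is the pose to reach, as a shift and turn from the pose commanded when the call began, along the tool's axes at that moment; what a row does not reach only later rows make up. A row lasts 1/10 s, in which the tool goes at most 50 mm and 8.59 degrees, less where a joint would pass 70% of its speed; a pose out of reach is approached as far as the arm can. A call with a gripper value outside its range is refused whole. The fingers move at their own pace and stop on an object; the grip force is fixed at half the most. Time passes only in rows, so rows that repeat a pose let the fingers close. It gives the time, the measured TCP pose, the force and the opening at its end, in the units of the state.
- observe(): the state, without advancing time (a new reading comes with each control period).
- read_camera(name): name is "side" or "top"; returns a dict with "frame" (400x640x3 uint8, blue, green, red), "K" (3x3 intrinsics, pixels), "position" and "rotation" of the camera in the world. Camera axes: x right, y down, z forward; pixel columns grow to the right and rows downward; lengths in m; the calibration is good to about 2 mm. A picture is of the moment at which its call begins. There is no depth.
- close_job(): hands the job in, once; it reports no verdict.
The state is a dict: "time": time; "qpos": joint angles; "dq": joint speeds; "effort": joint torques, N m; "position": TCP position; "orientation": TCP orientation; "wrist_force": force on the tool from outside, world axes, zero at the start; "wrist_torque": the same for the moment, N m; "finger_gap": opening from 0.0 (shut) to 1.0 (fully open).
Only numpy, scipy, OpenCV 4.12 (cv2) and the standard library are available. Lean on these libraries where they do the work, as an engineer would, in place of code of your own. Each camera call takes 0.05 s, during which the arm holds its last target.

## Working session

There is one attempt and no reset: what is moved stays moved. The work goes in short steps, Python scripts to look and compute and a shell command to move; the robot and the scene stay as the last step left them, time stands still between calls to the robot, and variables do not carry over. Pictures are saved under pics/ and viewed, and the job is handed in when it is done.

```bash
ls; mkdir -p pics; python3 - <<'E'
from bench import *
import cv2
s=observe();print({k:s[k] for k in s if k not in('effort','dq')}); print(tip_reach)
for n in("side","top"):
    c=read_camera(n);cv2.imwrite(f"pics/{n}0.png",c["frame"]);print(n,c["K"],c["position"],c["rotation"])
E
```

```text
pics
{'time': 0.0, 'qpos': array([-1.28344995,  0.41797165, -0.01030458,  1.61415339,  0.00468535,
        1.11068096, -0.05299036]), 'position': array([0.20173466, 0.59116649, 0.20697045]), 'orientation': array([ 1.63677014e-01,  9.86513802e-01, -5.91685420e-04, -5.96842939e-05]), 'wrist_force': array([-0.58018027, -0.48823759,  0.33576821]), 'wrist_torque': array([0.02878901, 0.0186199 , 0.00601572]), 'finger_gap': 1.005306142799845}
0.014
side [[435.75778978   0.         324.04232695]
 [  0.         435.75778978 198.17880972]
 [  0.           0.           1.        ]] [ 0.25403527 -0.81211049  0.95832308] [ 0.9221654  -0.20869316  0.06366278 -0.3193825 ]
top [[397.51023555   0.         321.36022711]
 [  0.         397.51023555 200.89734587]
 [  0.           0.           1.        ]] [ 0.32334214 -0.13764057  1.24999217] [-0.66725636  0.73755457 -0.07807136  0.06846213]
```

View pics/side0.png

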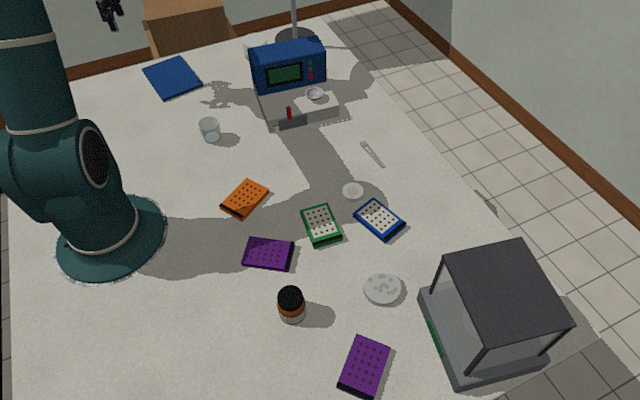

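View pics/top0.png

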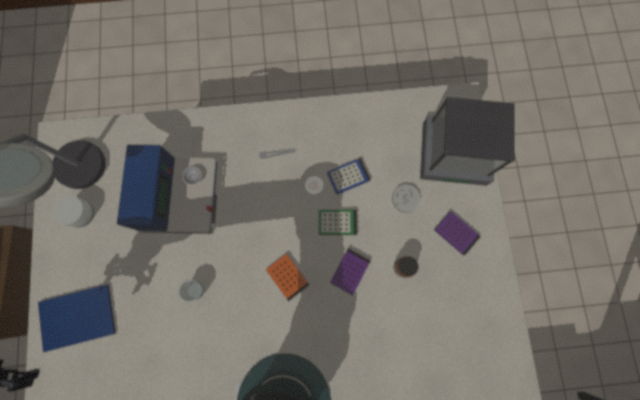

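```bash
cat > h.py <<'E'
import numpy as np, cv2
from scipy.spatial.transform import Rotation as R
from bench import *
def cam(n): return read_camera(n)
def proj(c,P):
    P=np.atleast_2d(P); Rm=R.from_quat(c["rotation"]).as_matrix()
    q=(P-c["position"])@Rm; u=q@np.array(c["K"]).T; return u[:,:2]/u[:,2:]
def back(c,uv,z):
    uv=np.atleast_2d(uv); Rm=R.from_quat(c["rotation"]).as_matrix()
    d=np.c_[uv,np.ones(len(uv))]@np.linalg.inv(c["K"]).T@Rm.T
    z=np.broadcast_to(z,len(uv)); p=np.array(c["position"]); return p+d*((z-p[2])/d[:,2])[:,None]
def crop(c,name,x0,y0,x1,y1,k):
    im=cv2.resize(c["frame"][y0:y1,x0:x1],None,fx=k,fy=k,interpolation=cv2.INTER_CUBIC); cv2.imwrite(name,im)
E
python3 - <<'E'
from h import *
t=cam("top");s=cam("side")
for c in(t,s): print(proj(c,[[0,0,0],[.2017,.591,.207]]))
print(back(t,[[214,208],[337,222]],[.09,.018]), back(s,[[289,108],[321,225]],[.09,.018]))
crop(t,"pics/tr.png",110,130,250,250,5);crop(s,"pics/sr.png",240,30,360,140,6)
crop(t,"pics/tg.png",250,140,410,300,4);crop(s,"pics/sg.png",200,150,430,310,3)
E
```

```text
[[283.9471384  402.97771527]
 [ 30.34983683 365.38198342]]
[[111.41921784 236.7836921 ]
 [122.56632817  34.42558782]]
[[ 0.57685899  0.15343586  0.09      ]
 [ 0.50958504 -0.2095951   0.018     ]] [[ 0.58228684  0.16711497  0.09      ]
 [ 0.50824926 -0.21783328  0.018     ]]
```

View pics/tr.png

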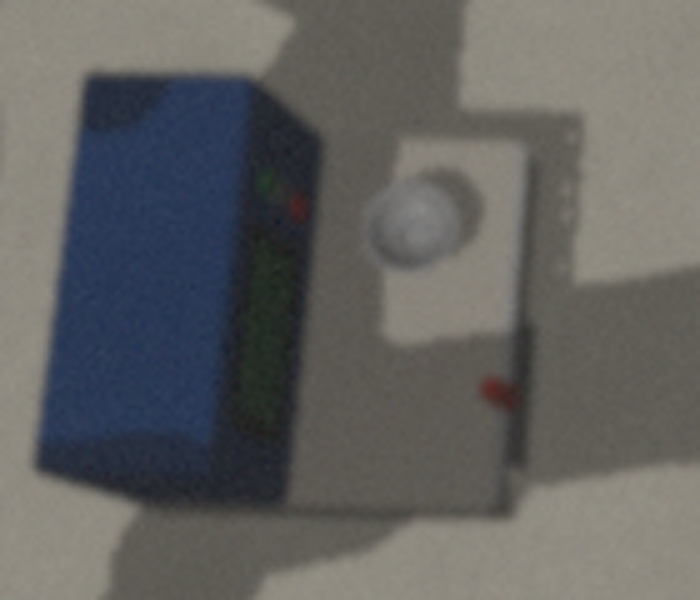

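View pics/sr.png

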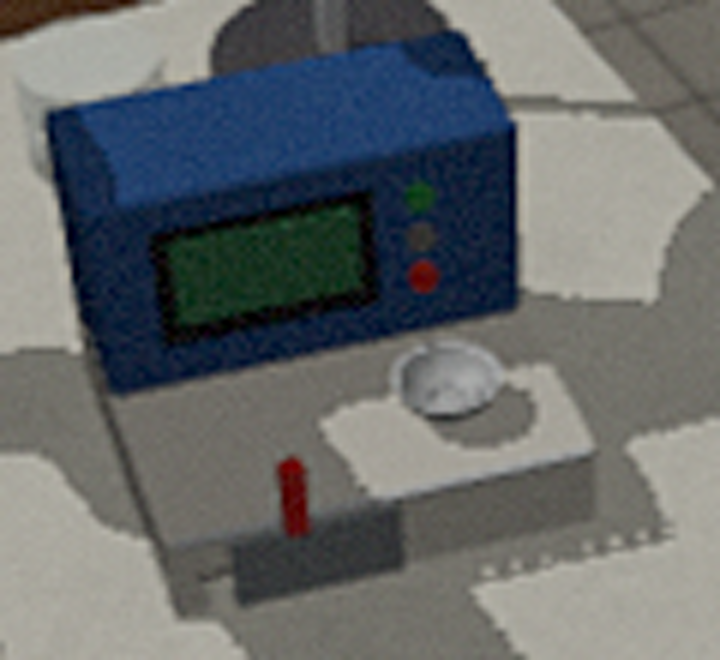

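View pics/tg.png

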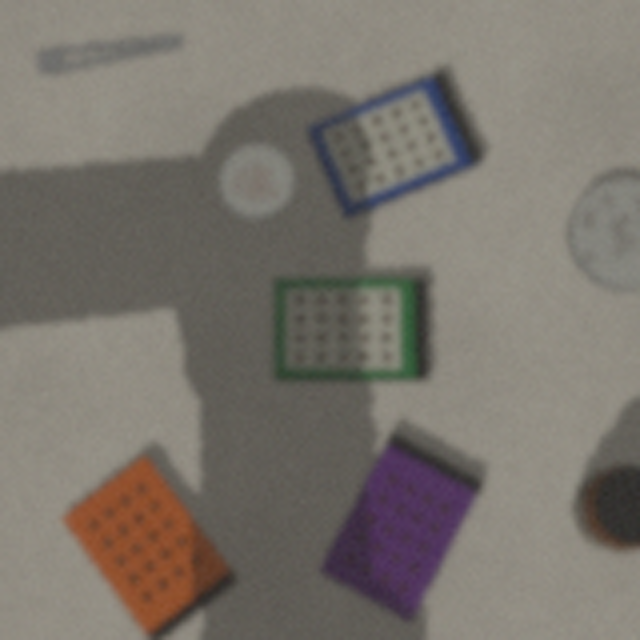

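View pics/sg.png

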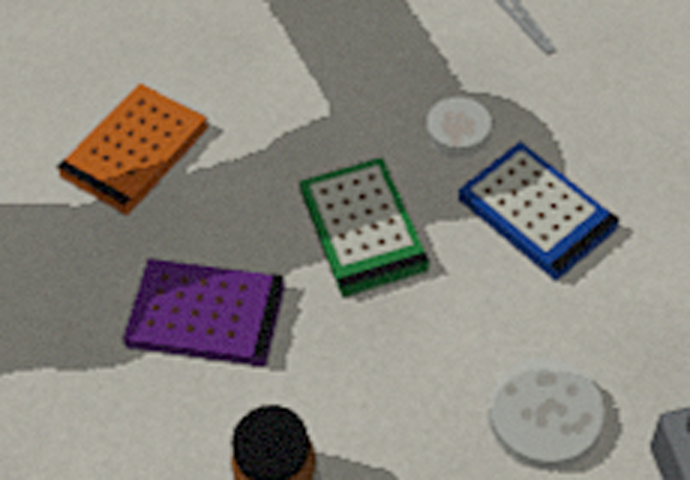

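```bash
python3 - <<'E'
from h import *
t=cam("top");s=cam("side")
crop(t,"pics/tg2.png",310,200,370,245,12);crop(s,"pics/sg2.png",292,195,352,255,10)
E
```

```text
(no output)
```

View pics/tg2.png

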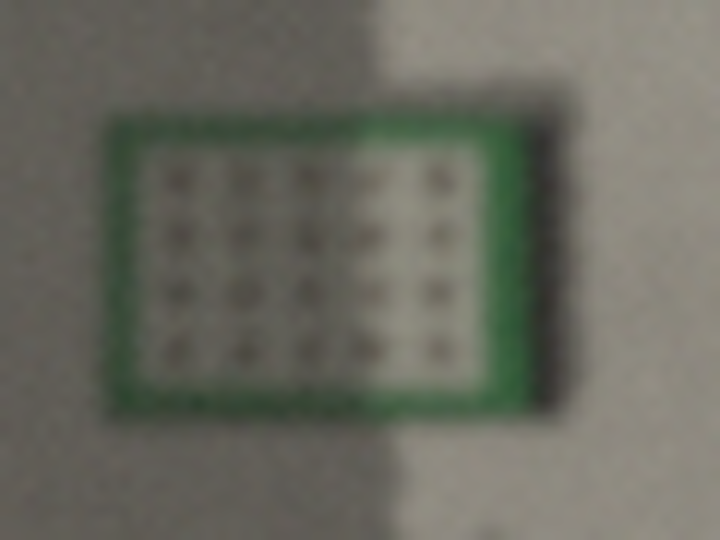

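View pics/sg2.png

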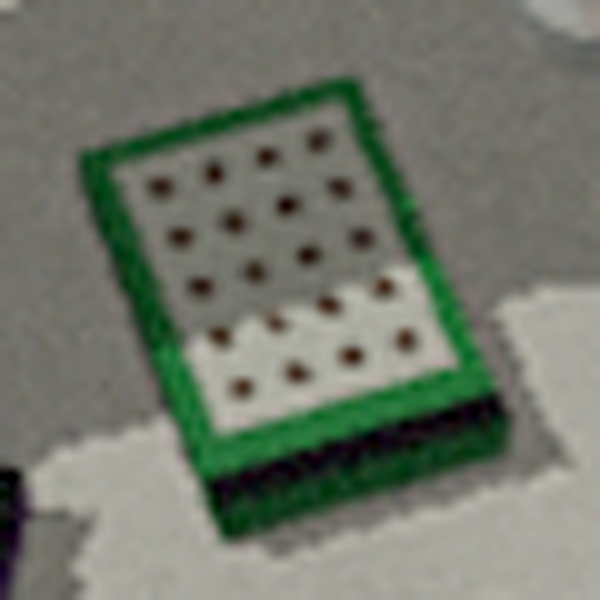

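```bash
cat >> h.py <<'E'
from scipy.optimize import least_squares
def place(p,P):
    c,s=np.cos(p[2]),np.sin(p[2]); P=np.asarray(P,float)
    return np.c_[p[0]+c*P[:,0]-s*P[:,1],p[1]+s*P[:,0]+c*P[:,1],P[:,2]]
def fit(obs,p0,bias=True):
    # obs: list of (cam, pix Nx2, modelpts Nx3)
    f=lambda p:np.concatenate([(proj(c,place(p,M))-uv).ravel() for c,uv,M in obs])
    r=least_squares(f,p0,loss='soft_l1'); 
    for c,uv,M in obs: print(np.round(proj(c,place(r.x,M))-uv,1).tolist())
    return r.x
def un(xy,k,x0,y0): return (np.array(xy,float)+.5)/k-.5+[x0,y0]
E
cat > f1.py <<'E'
from h import *
t=cam("top");s=cam("side")
h=.018
g_s=(s,un([(80,150),(358,80),(205,475),(490,392),(213,500),(505,412),(230,540),(510,445)],10,292,195),
 [[.06,.04,h],[.06,-.04,h],[-.05,.04,h],[-.05,-.04,h],[-.06,.04,h],[-.06,-.04,h],[-.06,.04,0],[-.06,-.04,0]])
g_t=(t,un([(105,115),(105,415),(535,115),(540,412)],12,310,200),[[.06,-.04,h],[.06,.04,h],[-.05,-.04,h],[-.05,.04,h]])
for o in([g_s],[g_t],[g_s,g_t]): print("green",fit(o,[.51,-.21,1.5]))
r_s=(s,un([(168,547),(595,455),(182,617),(595,518),(118,392),(518,300)],6,240,30),
 [[0,.0625,.05],[0,-.1725,.05],[0,.0625,0],[0,-.1725,0],[.12,.0625,.05],[.12,-.1725,.05]])
r_t=(t,un([(530,143),(500,512),(90,72),(38,468),(322,140),(288,503)],5,110,130),
 [[0,-.1725,.05],[0,.0625,.05],[.22,-.1725,.17],[.22,.0625,.17],[.12,-.1725,.05],[.12,.0625,.05]])
for o in([r_s],[r_t],[r_s,r_t]):
  p=fit(o,[.55,.15,1.5]);print("reader",p)
print("tab",place(p,[[-.0065,0,.0685]]))
E
python3 f1.py
```

```text
[[-0.4, -0.4], [-0.1, -1.4], [-0.2, -0.1], [0.8, -0.7], [0.2, 0.5], [0.7, 0.4], [-1.2, 0.3], [0.0, 0.9]]
green [ 0.51046589 -0.20940514  1.46389877]
[[0.5, -0.1], [0.5, 0.1], [-0.5, -0.2], [-0.4, 0.3]]
green [ 0.51094684 -0.212609    1.47331067]
[[-0.3, -0.1], [0.0, -1.1], [-0.0, 0.2], [1.0, -0.4], [0.4, 0.8], [0.9, 0.6], [-1.0, 0.6], [0.3, 1.1]]
[[-0.1, -0.1], [-0.3, 0.2], [-1.1, 0.1], [-1.2, 0.6]]
green [ 0.51049148 -0.21042749  1.46499287]
[[-0.1, -0.4], [0.4, -1.9], [-0.6, -0.2], [0.2, -0.4], [-0.8, 1.8], [1.1, 1.8]]
reader [0.57777614 0.18118833 1.45584236]
[[-0.5, -0.3], [-0.7, -0.0], [-0.2, -1.0], [-0.6, 1.1], [3.1, -0.6], [2.2, 0.8]]
reader [0.57504173 0.17438211 1.44626856]
[[-0.3, 0.4], [0.6, -0.7], [-0.8, 0.7], [0.4, 0.8], [-0.6, 2.5], [1.5, 2.8]]
[[-1.5, -0.5], [-1.7, -0.2], [-1.3, -1.2], [-1.6, 1.0], [2.1, -0.7], [1.2, 0.7]]
reader [0.57595919 0.1773186  1.44731649]
tab [[0.5751586 0.1708681 0.0685   ]]
```

```bash
cat > f2.py <<'E'
from h import *
from f1 import r_s,r_t,t,s
r_s=(s,r_s[1][:4],r_s[2][:4]); r_t=(t,r_t[1][:4],r_t[2][:4])
ts=(s,un([(290,463)],6,240,30),[[-.0065,0,.091]])
for o in([r_s,ts],[r_t],[r_s,r_t,ts]):
  p=fit(o,[.55,.15,1.5]);print("READER",p)
def box(x0,x1,y0,y1,z0,z1):
  P=[[x,y,z] for x in(x0,x1) for y in(y0,y1) for z in(z0,z1)]
  return P,[(a,b) for a in range(8) for b in range(a) if bin(a^b).count('1')==1]
for c,n,(x0,y0,x1,y1) in((t,"pics/ot.png",(180,140,240,240)),(s,"pics/os.png",(250,60,350,140))):
  k=6 if n[-5]=='t' else 7
  im=cv2.resize(c["frame"][y0:y1,x0:x1],None,fx=k,fy=k,interpolation=cv2.INTER_CUBIC)
  for b,col in((box(0,.22,-.1725,.0625,0,.05),(0,255,255)),(box(-.0125,-.0005,-.007,.007,.046,.091),(255,255,0)),(box(.12,.22,-.1725,.0625,.05,.17),(255,0,255))):
    q=(proj(c,place(p,b[0]))-[x0,y0]+.5)*k-.5
    for a,e in b[1]: cv2.line(im,tuple(map(int,q[a])),tuple(map(int,q[e])),col,1)
  cv2.imwrite(n,im)
E
python3 f2.py|tail -12
```

```text
[[-1.5, -0.5], [-1.7, -0.2], [-1.3, -1.2], [-1.6, 1.0], [2.1, -0.7], [1.2, 0.7]]
reader [0.57595919 0.1773186  1.44731649]
tab [[0.5751586 0.1708681 0.0685   ]]
[[0.1, -0.1], [0.8, -1.4], [-0.4, 0.2], [0.6, 0.2]]
[[-1.2, 0.4]]
READER [0.57779786 0.1791074  1.45145943]
[[-0.1, -0.2], [-0.2, 0.0], [0.2, -0.9], [0.0, 1.3]]
READER [0.57472604 0.1728481  1.44712826]
[[0.0, 1.0], [1.0, -0.2], [-0.5, 1.2], [0.8, 1.3]]
[[-0.6, -0.5], [-0.7, -0.3], [-0.3, -1.3], [-0.6, 0.9]]
[[-1.2, 1.5]]
READER [0.57591101 0.17440883 1.44718964]
```

View pics/ot.png

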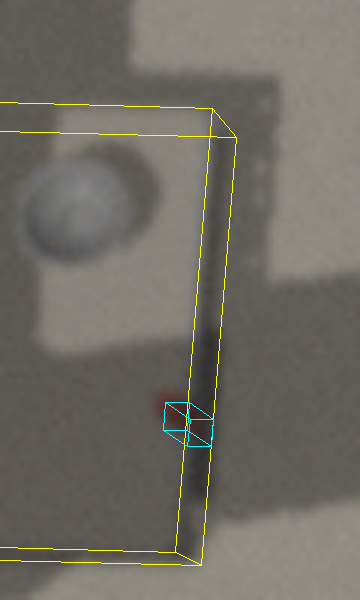

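View pics/os.png

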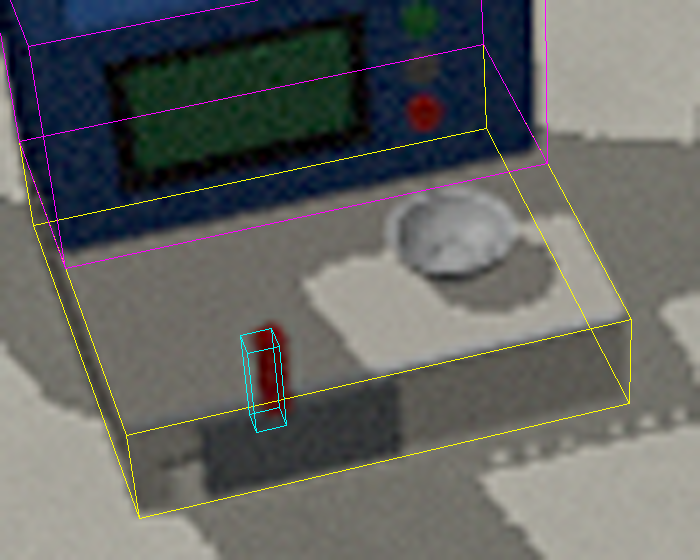

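```bash
python3 - <<'E'
from h import *
t=cam("top");s=cam("side")
g=lambda c:dict(c,frame=cv2.convertScaleAbs(c["frame"],alpha=1.7,beta=-40))
a=[cv2.resize(g(t)["frame"][y:y+30,x:x+30],(390,390),interpolation=cv2.INTER_CUBIC) for x,y in((200,145),(195,210),(195,192))]
b=[cv2.resize(g(s)["frame"][y:y+30,x:x+30],(390,390),interpolation=cv2.INTER_CUBIC) for x,y in((258,110),(320,95),(275,100))]
cv2.imwrite("pics/z1.png",np.hstack(a[:2]));cv2.imwrite("pics/z2.png",np.hstack(b[:2]));cv2.imwrite("pics/z3.png",np.hstack([a[2],b[2]]))
E
```

```text
(no output)
```

View pics/z1.png

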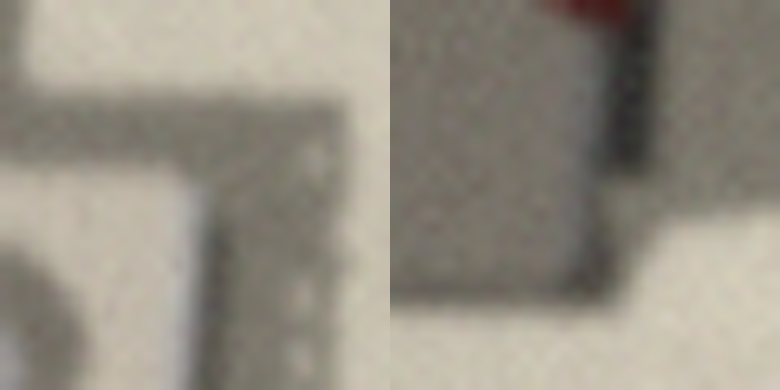

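View pics/z2.png

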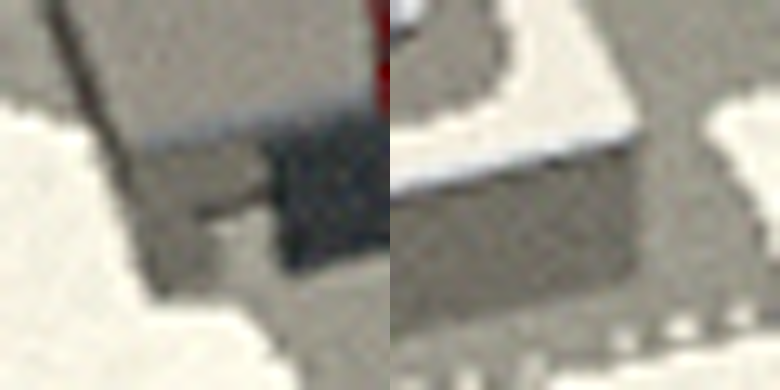

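View pics/z3.png

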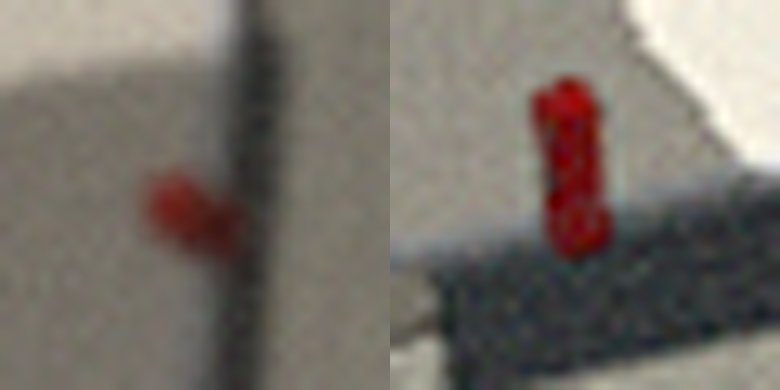

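```bash
cat > f3.py <<'E'
from h import *
t=cam("top");s=cam("side")
k=13
S=np.vstack([un([(140,150),(155,300)],k,258,110),un([(248,130),(240,278)],k,320,95),un([(175,93),(190,250)],k,275,100)])
MS=[[0,.0625,.05],[0,.0625,0],[0,-.1725,.05],[0,-.1725,0],[-.0065,0,.091],[-.0125,0,.046]]
T=np.vstack([un([(203,170)],k,200,145),un([(203,297)],k,195,210),un([(170,200),(228,235)],k,195,192)])
MT=[[0,-.1725,.05],[0,.0625,.05],[-.0065,0,.091],[-.0125,0,.046]]
o1=(s,S,MS);o2=(t,T,MT)
if __name__=="__main__":
  for o in([o1],[o2],[o1,o2]):
    p=fit(o,[.55,.15,1.5]);print("READER",p, "tab",place(p,[[-.0065,0,.0685]])[0])
E
python3 f3.py
```

```text
[[-0.4, -0.3], [0.3, 0.1], [0.8, -1.0], [1.3, -0.3], [-1.1, 0.4], [-0.5, 0.9]]
READER [0.57837727 0.17916774 1.46414306] tab [0.57768534 0.17270467 0.0685    ]
[[-0.5, -0.9], [-2.4, -1.7], [0.5, 1.0], [2.0, 1.2]]
READER [0.57934041 0.17704784 1.43624773] tab [0.57846848 0.17060658 0.0685    ]
[[-0.3, -0.2], [0.4, 0.1], [1.2, -0.5], [1.6, 0.1], [-1.0, 0.6], [-0.4, 1.0]]
[[-1.8, -0.7], [-2.4, -1.4], [0.1, 1.3], [1.7, 1.4]]
READER [0.57858409 0.17813931 1.45460563] tab [0.57783055 0.17168314 0.0685    ]
```

```bash
cat >> h.py <<'E'
def goto(p,pos,yaw_x,end=True):
    """rows for pos and tool x heading yaw_x (rad), tool down; relative to current measured pose"""
    o=observe(); R0=R.from_quat(o["orientation"]); x=np.array([np.cos(yaw_x),np.sin(yaw_x),0]); z=np.array([0,0,-1.])
    Rt=R.from_matrix(np.c_[x,np.cross(z,x),z]); 
    d=R0.inv().apply(np.array(pos)-o["position"])*1000; w=np.degrees((R0.inv()*Rt).as_rotvec())
    print("t",round(o["time"],2),"at",np.round(o["position"],4),"F",np.round(o["wrist_force"],1),"gap",round(o["finger_gap"],2),"shift",np.round(d,1),"turn",np.round(w,2))
E
python3 - <<'E'
from h import *
t=cam("top");s=cam("side")
p=np.array([.5785,.178,1.452])
def loc(P):
    d=np.atleast_2d(P)[:,:2]-p[:2]; c,q=np.cos(p[2]),np.sin(p[2]); return np.round(np.c_[d@[c,q],d@[-q,c]]*1000,0)
for n,ut,us,z in(("tin",(193,174),(314,93),.065),("smalldish",(314,185),(353,190),.018),("beaker",(191,290),(210,124),.065),("jar",(406,267),(290,294),.085),("green",(337,222),(321,225),.018)):
    a=back(t,[ut],z);b=back(s,[us],z);print(n,np.round(a,3),np.round(b,3),loc(a),loc(b))
goto(None,[.537,.174,.2],1.452+np.pi/2)
E
```

```text
tin [[0.696 0.219 0.065]] [[0.692 0.227 0.065]] [[  55. -111.]] [[  62. -106.]]
smalldish [[ 0.636 -0.149  0.018]] [[ 0.638 -0.15   0.018]] [[-318.  -96.]] [[-319.  -98.]]
beaker [[0.346 0.237 0.065]] [[0.349 0.233 0.065]] [[ 31. 238.]] [[ 28. 234.]]
jar [[ 0.349 -0.39   0.085]] [[ 0.353 -0.395  0.085]] [[-592.  161.]] [[-596.  156.]]
green [[ 0.51  -0.21   0.018]] [[ 0.508 -0.218  0.018]] [[-393.   22.]] [[-401.   23.]]
t 0.8 at [0.2018 0.5915 0.2075] F [-0.2 -0.4 -0.1] gap 1.0 shift [-452.1 -286.9    7.6] turn [-1.000e-02  0.000e+00 -1.203e+01]
```

```bash
python3 -m crank '[[[-40,-25,0,0,0,-3,0],[-80,-50,0,0,0,-6,0],[-120,-75,0,0,0,-9,0],[-160,-100,0,0,0,-12,0],[-200,-125,0,0,0,-12,0]]]'; python3 -m crank '[[[-40,-25,0,0,0,0,0],[-80,-50,0,0,0,0,0],[-120,-75,0,0,0,0,0],[-160,-100,0,0,0,0,0],[-160,-100,0,0,0,0,0]]]'; python3 -c "
from h import *
goto(0,[.537,.174,.09],1.452+np.pi/2)"
```

```text
time: 1.3
position: [0.3517, 0.407, 0.2078]
orientation: [0.059, 0.998, 0.0, 0.0]
wrist_force: [2.1, 0.8, -0.5]
finger_gap: 0.146
time: 1.8
position: [0.5022, 0.2848, 0.2076]
orientation: [0.064, 0.998, -0.001, 0.001]
wrist_force: [-0.9, -0.7, -0.1]
finger_gap: 0.003
t 1.8 at [0.5022 0.2848 0.2076] F [-0.9 -0.7 -0.1] gap 0.0 shift [ -48.3 -105.3  117.9] turn [-0.1   0.11 -0.49]
```

```bash
python3 -m crank '[[[-20,-40,0,0,0,-0.5,0],[-35,-75,0,0,0,-0.5,0],[-48,-105,0,0,0,-0.5,0],[-48,-105,40,0,0,-0.5,0],[-48,-105,80,0,0,-0.5,0]]]'; python3 -c "
from h import *
s=cam('side');t=cam('top')
cv2.imwrite('pics/a.png',np.hstack([cv2.resize(s['frame'][50:150,230:340],(440,400)),cv2.resize(t['frame'][130:230,160:250],(360,400))]))
goto(0,[.537,.174,.078],1.452+np.pi/2)
print(proj(s,observe()['position']+[[0,0,-.014]]),proj(t,observe()['position']+[[0,0,-.014]]))"
```

```text
time: 2.3
position: [0.5339, 0.1795, 0.1276]
orientation: [0.056, 0.998, 0.001, 0.001]
wrist_force: [0.4, 0.7, -1.0]
finger_gap: -0.003
t 2.4 at [0.5303 0.1793 0.1236] F [-0.6 -0.3 -0.3] gap 0.0 shift [-7.5 -4.4 45.6] turn [-0.21 -0.35  0.46]
[[270.73754155 105.54019325]] [[203.99780895 223.31599047]]
```

View pics/a.png

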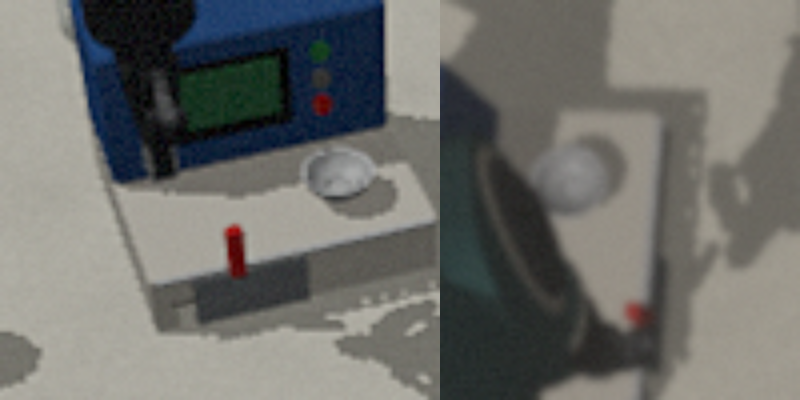

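```bash
python3 -c "
from h import *
s=cam('side');t=cam('top')
A=cv2.resize(s['frame'][60:130,240:310],(560,560),interpolation=2);B=cv2.resize(t['frame'][180:240,180:240],(560,560),interpolation=2)
P=observe()['position'];tip=P+[0,0,-.014]
a=(proj(s,tip)[0]-[240,60])*8;b=(proj(t,tip)[0]-[180,180])*560/60
cv2.circle(A,tuple(map(int,a)),5,(0,255,255),1);cv2.circle(B,tuple(map(int,b)),5,(0,255,255),1)
cv2.imwrite('pics/b1.png',A);cv2.imwrite('pics/b2.png',B);print(P,observe()['wrist_force'])"
```

```text
[0.53293282 0.18043097 0.12832338] [-0.77694851 -0.08150535  0.57306682]
```

View pics/b1.png

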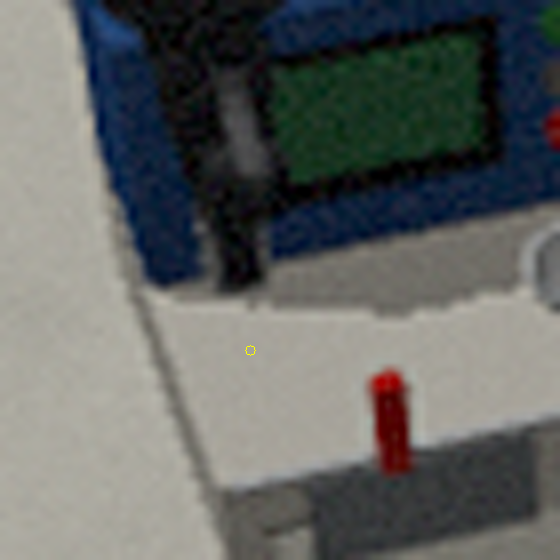

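View pics/b2.png

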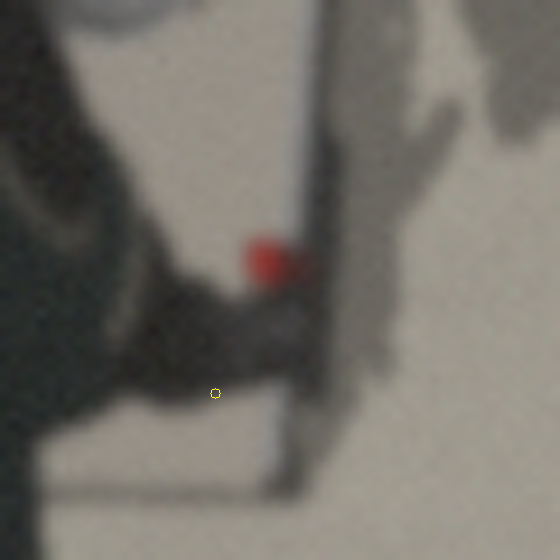

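```bash
cat >> h.py <<'E'
def tri(obs):
    r=least_squares(lambda P:np.concatenate([(proj(c,P)[0]-uv) for c,uv in obs]),[.5,.1,.05]); return r.x,r.fun
E
python3 -c "
from h import *
s=cam('side');t=cam('top')
print(tri([(s,np.array([270.2,95.9])),(t,np.array([212.2,215.4]))]))
for z in(.09,.1,.11,.12,.13,.14,.15): print(z,back(s,[[270.2,95.9]],z),back(t,[[212.2,215.4]],z))
for i in range(4):
  o=observe();print(o['position'],o['qpos'])
"
```

```text
(array([0.52949592, 0.13781196, 0.17880467]), array([ 2.79404993, -0.91132721, -0.18718042,  2.85840374]))
0.09 [[0.55148169 0.24576061 0.09      ]] [[0.55509667 0.15972361 0.09      ]]
0.1 [[0.54805617 0.23357769 0.1       ]] [[0.55309878 0.15716011 0.1       ]]
0.11 [[0.54463064 0.22139477 0.11      ]] [[0.55110088 0.15459661 0.11      ]]
0.12 [[0.54120511 0.20921185 0.12      ]] [[0.54910298 0.1520331  0.12      ]]
0.13 [[0.53777958 0.19702893 0.13      ]] [[0.54710509 0.1494696  0.13      ]]
0.14 [[0.53435406 0.18484601 0.14      ]] [[0.54510719 0.1469061  0.14      ]]
0.15 [[0.53092853 0.17266309 0.15      ]] [[0.54310929 0.1443426  0.15      ]]
[0.53387175 0.1808621  0.12966645] [-0.52707783  0.39897798  0.18166563  1.84874053 -0.08980416  0.89923173
  1.15686586]
[0.53387175 0.1808621  0.12966645] [-0.52707783  0.39897798  0.18166563  1.84874053 -0.08980416  0.89923173
  1.15686586]
[0.53387175 0.1808621  0.12966645] [-0.52707783  0.39897798  0.18166563  1.84874053 -0.08980416  0.89923173
  1.15686586]
[0.53387175 0.1808621  0.12966645] [-0.52707783  0.39897798  0.18166563  1.84874053 -0.08980416  0.89923173
  1.15686586]
```

```bash
python3 -c "
from h import *
s=cam('side');t=cam('top');o=observe();P=o['position'];Ro=R.from_quat(o['orientation'])
print(np.round(Ro.as_matrix(),3))
for c,n,x0,y0 in((s,'c1',190,10),(t,'c2',110,150)):
  im=cv2.resize(c['frame'][y0:y0+120,x0:x0+140],(700,600),interpolation=2)
  for d in (14,-5,-59,-100,-150):
    for off in ([0,0],[38,0],[-38,0]) if d==-59 else ([0,0],):
      q=(proj(c,P+Ro.apply([off[0]/1e3,off[1],d/1e3]))[0]-[x0,y0])*5
      cv2.circle(im,tuple(map(int,q)),4,(0,255,255),1)
  cv2.imwrite('pics/%s.png'%n,im)
"
```

```text
[[-0.994  0.11   0.002]
 [ 0.11   0.994  0.001]
 [-0.002  0.001 -1.   ]]
```

View pics/c1.png

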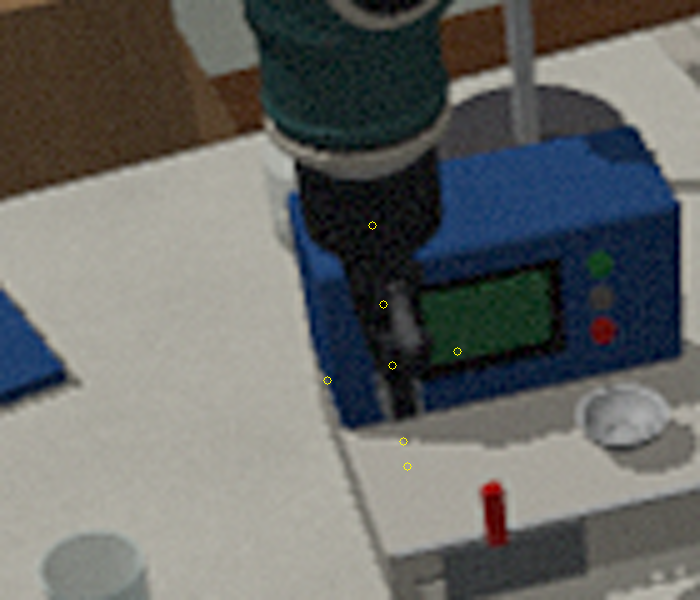

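View pics/c2.png

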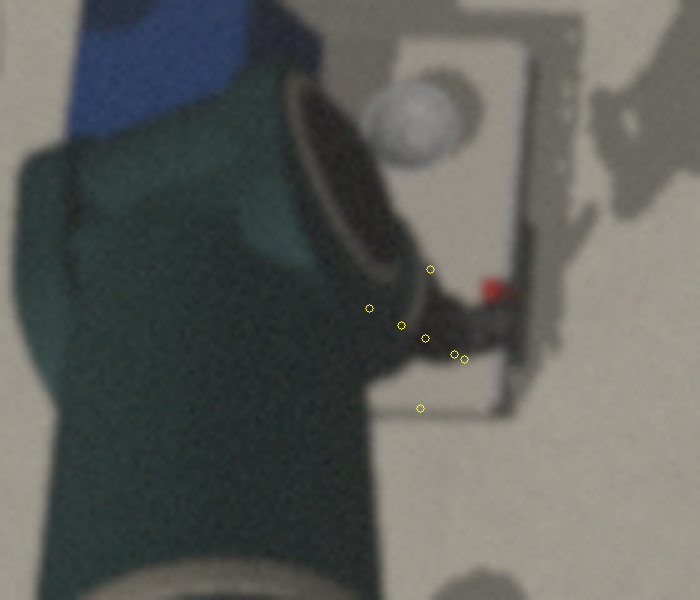

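```bash
python3 -c "
import cv2,numpy as np
a=cv2.imread('pics/top0.png');b=cv2.imread('pics/side0.png')
A=cv2.resize(a[340:400,0:60],(400,400),interpolation=2);B=cv2.resize(b[0:60,85:145],(400,400),interpolation=2)
cv2.imwrite('pics/i.png',cv2.convertScaleAbs(np.hstack([A,B]),alpha=1.5))"
```

```text
(no output)
```

View pics/i.png

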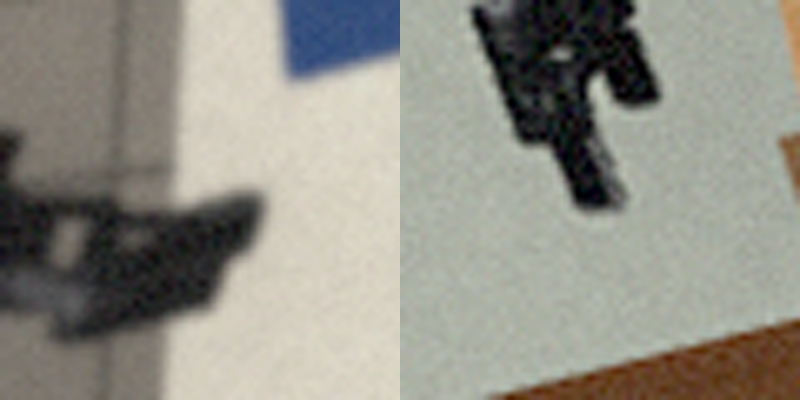

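```bash
python3 -c "
from h import *
s=cam('side');t=cam('top')
P=np.array([.2018,.5914,.2072]);Ro=R.from_quat([.1637,.9865,0,0])
for c in(s,t):
  print(proj(c,[P+Ro.apply([0,y,.001]) for y in(-.05,0,.05)]))
print(tri([(s,np.array([115,30.7])),(t,np.array([32,376.]))]))
print(tri([(s,np.array([115,30.7])),(t,np.array([38,371.]))]))
# midpoint
print(tri([(s,np.array([118,23])),(t,np.array([24,379]))]))
"
```

```text
[[119.85972432  43.57055778]
 [122.67456056  34.58645154]
 [125.36604951  25.99603256]]
[[ 49.58581453 370.18383861]
 [ 30.41907732 365.29198903]
 [ 11.33779232 360.42194908]]
(array([0.18305617, 0.56445485, 0.23809868]), array([-1.14253018,  0.27464562, -0.065872  , -0.91499053]))
(array([0.19046777, 0.54256078, 0.2495489 ]), array([ 1.01083712, -0.24441801,  0.05671116,  0.81396328]))
(array([0.18771673, 0.57179296, 0.25504801]), array([-5.15655769,  1.24149454, -0.29162116, -4.08581493]))
```

```bash
python3 -m crank '[[[0,-40,0,0,0,0,0],[0,-80,0,0,0,0,0],[0,-120,0,0,0,0,0],[0,-120,0,0,0,0,0],[0,-120,0,0,0,0,0]]]'; python3 -c "
from h import *
s=cam('side');t=cam('top');o=observe();P=o['position'];Ro=R.from_quat(o['orientation'])
print(P,o['qpos'])
for c,n,x0,y0 in((s,'d1',200,40),(t,'d2',150,150)):
  im=cv2.resize(c['frame'][y0:y0+120,x0:x0+140],(700,600),interpolation=2)
  for d in (14,-5,-59,-100,-150):
      q=(proj(c,P+Ro.apply([0,0,d/1e3]))[0]-[x0,y0])*5
      cv2.circle(im,tuple(map(int,q)),4,(0,255,255),1)
  cv2.imwrite('pics/%s.png'%n,im)
"
```

```text
time: 3.3
position: [0.5199, 0.0605, 0.1283]
orientation: [0.056, 0.998, 0.0, 0.001]
wrist_force: [0.8, 1.2, 0.3]
finger_gap: -0.003
[0.51986754 0.06201625 0.12799327] [-0.36246972  0.33781462  0.22168034  1.94712194 -0.09624911  0.8659235
  1.37073128]
```

View pics/d1.png

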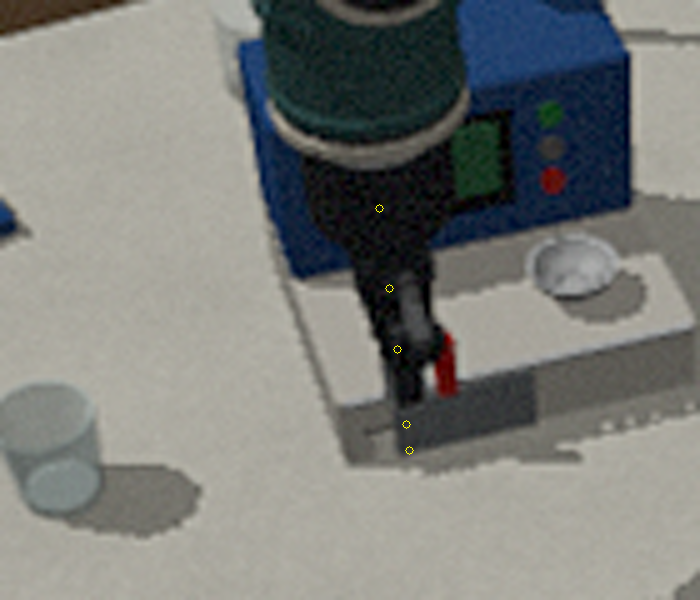

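View pics/d2.png

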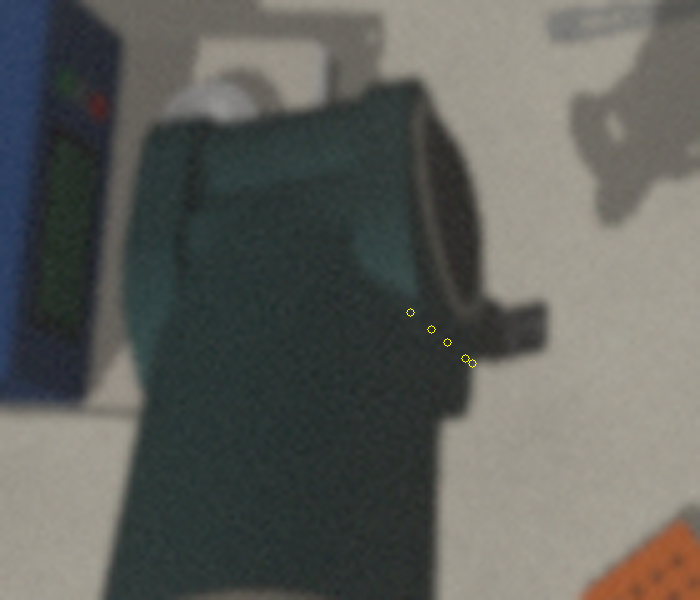

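```bash
python3 -c "
from h import *
s=cam('side');t=cam('top')
print(tri([(s,np.array([280.4,121])),(t,np.array([257.5,216.]))]))
crop(t,'pics/e.png',0,0,640,400,1)
crop(s,'pics/f.png',0,0,640,400,1)
"
```

```text
(array([0.51198204, 0.01314629, 0.19342098]), array([ 2.9522273 , -0.96671992, -0.2164145 ,  3.20621019]))
```

View pics/e.png

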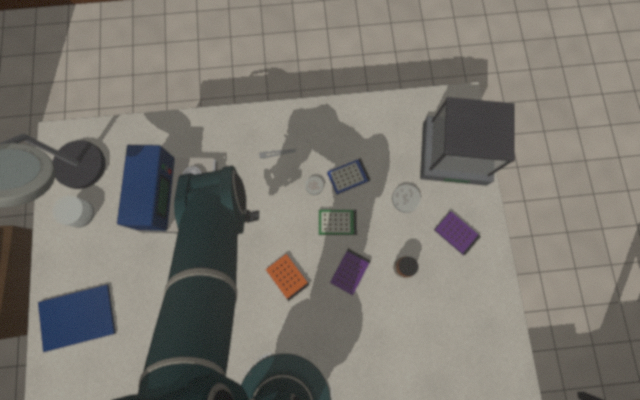

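View pics/f.png

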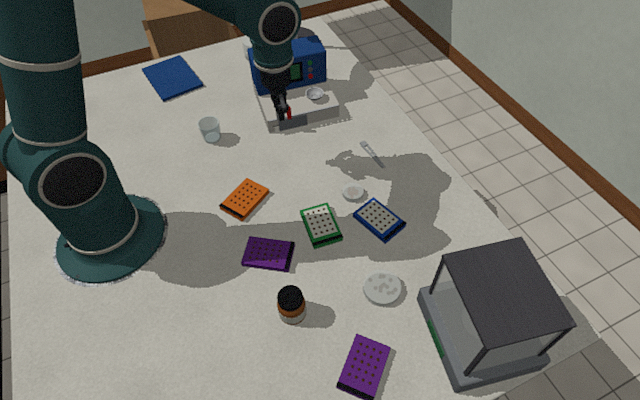

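```bash
python3 -m crank '[[[0,0,25,0,0,0,0],[0,0,50,0,0,0,0],[0,0,75,0,0,0,0],[0,0,85,0,0,0,0],[0,0,85,0,0,0,0]]]'; python3 -c "
from h import *
s=cam('side');t=cam('top');o=observe();P=o['position'];Ro=R.from_quat(o['orientation'])
print(P)
for c,n,x0,y0 in((s,'d3',200,60),(t,'d4',180,150)):
  im=cv2.resize(c['frame'][y0:y0+120,x0:x0+140],(700,600),interpolation=2)
  for d in (14,-5,-59,-100,-150):
      q=(proj(c,P+Ro.apply([0,0,d/1e3]))[0]-[x0,y0])*5
      cv2.circle(im,tuple(map(int,q)),4,(0,255,255),1)
  cv2.imwrite('pics/%s.png'%n,im)
"
```

```text
time: 4.0
position: [0.5189, 0.0614, 0.0417]
orientation: [0.055, 0.998, -0.0, -0.001]
wrist_force: [0.4, -0.3, 0.5]
finger_gap: -0.002
[0.52008528 0.06132857 0.04338846]
```

View pics/d3.png

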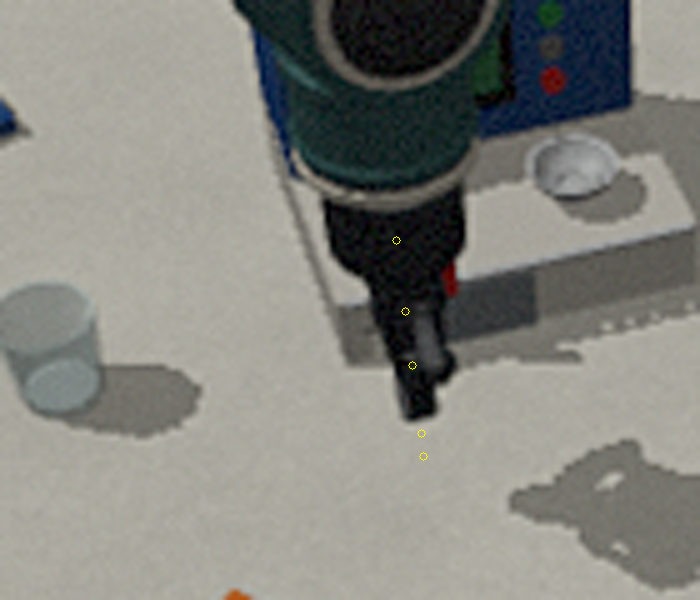

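View pics/d4.png

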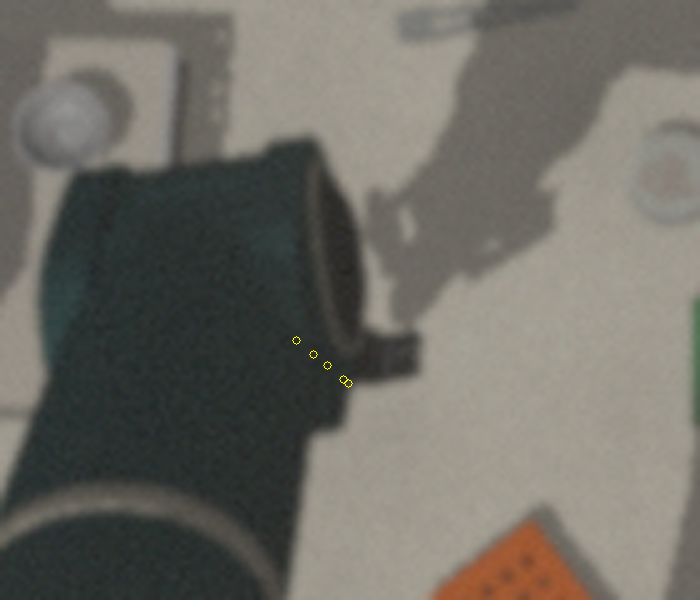

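```bash
python3 -c "
from h import *
s=cam('side');t=cam('top')
print(back(s,[[283,158],[200+515/5,60+500/5]],0),back(t,[[180+395/5,150+320/5]],0))
print(proj(t,back(s,[[283,158]],0)), proj(t,[.52,.061,.06]),proj(s,[.52,.061,.06]))
print(tri([(s,np.array([200+418/5,60+415/5])),(t,np.array([180+415/5,150+355/5.]))]))
"
```

```text
[[5.13102923e-01 6.51667218e-02 0.00000000e+00]
 [5.64060969e-01 3.11304483e-02 1.11022302e-16]] [[0.56275171 0.03417747 0.        ]]
[[250.28107365 230.35207412]] [[248.10139603 225.29211329]] [[283.87795883 143.96101454]]
(array([0.51091807, 0.00903887, 0.11721954]), array([ 2.45030815, -0.79587656, -0.17149433,  2.70692023]))
```

```bash
python3 -m crank '[[[0,0,8,0,0,0,0],[0,0,16,0,0,0,0],[0,0,22,0,0,0,0],[0,0,22,0,0,0,0]]]'; python3 -c "
from h import *
s=cam('side');t=cam('top');o=observe();P=o['position'];Ro=R.from_quat(o['orientation'])
print(P)
for c,n,x0,y0 in((s,'d5',240,100),):
  im=cv2.resize(c['frame'][y0:y0+75,x0:x0+100],(800,600),interpolation=2)
  for d in (14,-5,-59,-100,-150):
      q=(proj(c,P+Ro.apply([0,0,d/1e3]))[0]-[x0,y0])*8
      cv2.circle(im,tuple(map(int,q)),4,(0,255,255),1)
  cv2.imwrite('pics/%s.png'%n,im)
"
```

```text
time: 4.6
position: [0.5189, 0.0609, 0.0196]
orientation: [0.055, 0.998, -0.0, -0.001]
wrist_force: [-0.2, 0.6, 0.7]
finger_gap: 0.002
[0.519463   0.0609384  0.02039409]
```

View pics/d5.png

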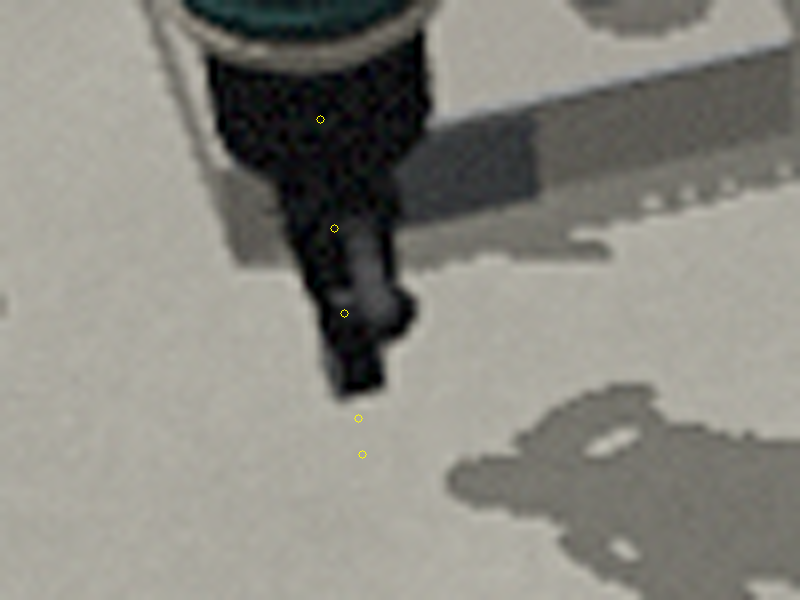

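```bash
python3 -m crank '[[[0,0,4,0,0,0,0],[0,0,8,0,0,0,0],[0,0,8,0,0,0,0]]]';python3 -m crank '[[[0,0,2,0,0,0,0],[0,0,4,0,0,0,0],[0,0,4,0,0,0,0]]]'
```

```text
time: 5.0
position: [0.5193, 0.061, 0.0121]
orientation: [0.055, 0.998, -0.0, -0.0]
wrist_force: [-0.3, -0.3, 0.3]
finger_gap: -0.003
time: 5.3
position: [0.5195, 0.061, 0.0084]
orientation: [0.055, 0.998, -0.0, -0.0]
wrist_force: [-1.1, 1.2, -0.8]
finger_gap: -0.002
```

```bash
python3 -c "
from h import *
s=cam('side');t=cam('top');o=observe();P=o['position'];Ro=R.from_quat(o['orientation'])
print(P,o['wrist_force'])
for c,n,x0,y0 in((s,'d6',240,100),):
  im=cv2.resize(c['frame'][y0:y0+75,x0:x0+100],(800,600),interpolation=2)
  cv2.imwrite('pics/%s.png'%n,im)
"
```

```text
[0.5195848  0.06099961 0.00858884] [0.09284414 0.06848227 0.70326258]
```

View pics/d6.png

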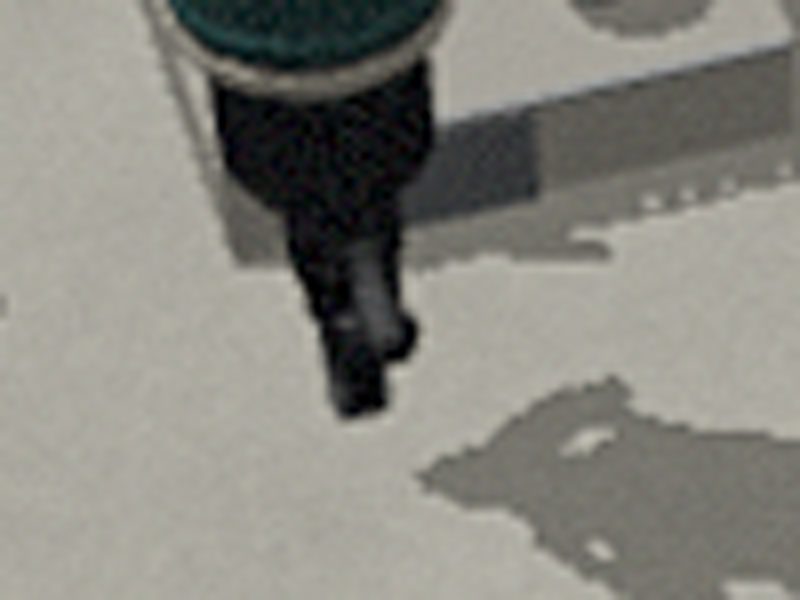

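```bash
python3 -m crank '[[[0,0,4,0,0,0,0],[0,0,8,0,0,0,0],[0,0,8,0,0,0,0]]]';python3 -m crank '[[[0,0,2,0,0,0,0],[0,0,4,0,0,0,0],[0,0,4,0,0,0,0]]]';python3 -m crank '[[[0,0,2,0,0,0,0],[0,0,2,0,0,0,0]]]'
```

```text
time: 5.7
position: [0.5192, 0.061, -0.0]
orientation: [0.055, 0.998, -0.0, -0.0]
wrist_force: [0.1, 0.6, 0.4]
finger_gap: -0.0
time: 6.0
position: [0.5195, 0.061, -0.0036]
orientation: [0.055, 0.998, -0.0, -0.0]
wrist_force: [0.2, 0.3, -0.3]
finger_gap: 0.005
time: 6.2
position: [0.5195, 0.061, -0.0056]
orientation: [0.055, 0.998, -0.0, -0.0]
wrist_force: [1.2, -0.4, -0.9]
finger_gap: 0.001
```

```bash
python3 -m crank '[[[0,0,3,0,0,0,0],[0,0,3,0,0,0,0]]]';python3 -m crank '[[[0,0,2,0,0,0,0],[0,0,2,0,0,0,0]]]';python3 -c "
from h import *
s=cam('side');o=observe();P=o['position']
print(P,o['wrist_force'])
for c,n,x0,y0 in((s,'d7',240,100),):
  im=cv2.resize(c['frame'][y0:y0+75,x0:x0+100],(800,600),interpolation=2)
  cv2.imwrite('pics/%s.png'%n,im)
"
```

```text
time: 6.4
position: [0.5194, 0.061, -0.0087]
orientation: [0.055, 0.998, -0.0, -0.0]
wrist_force: [-0.6, -0.2, 0.2]
finger_gap: 0.003
time: 6.6
position: [0.5195, 0.061, -0.0106]
orientation: [0.055, 0.998, -0.0, -0.0]
wrist_force: [0.3, 1.1, -0.5]
finger_gap: 0.001
[ 0.5195148   0.06097442 -0.01052391] [ 0.2438721  -1.32261812 -0.67137441]
```

View pics/d7.png

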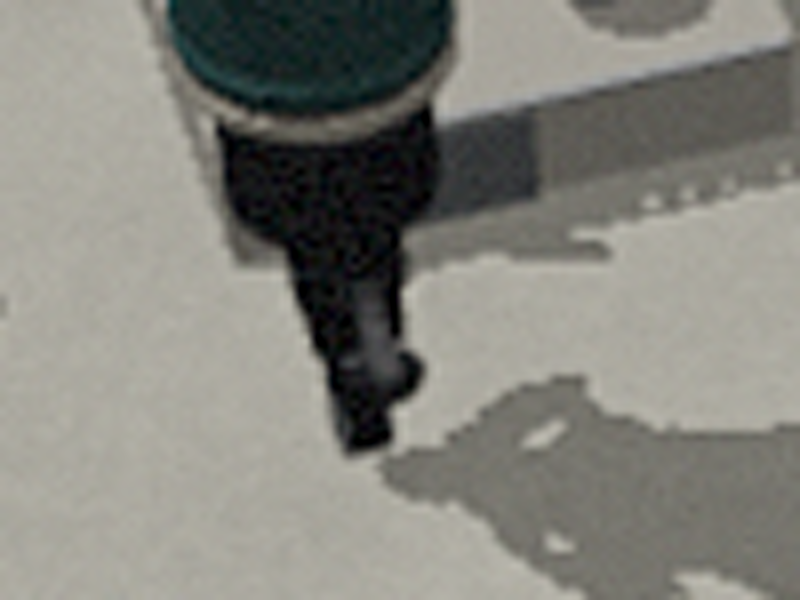

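```bash
python3 -m crank '[[[0,0,2,0,0,0,0],[0,0,4,0,0,0,0],[0,0,4,0,0,0,0]]]';python3 -m crank '[[[0,0,2,0,0,0,0],[0,0,2,0,0,0,0]]]'; python3 -c "
from h import *
s=cam('side')
print(back(s,[[286.2,156.2]]*3,[0,.006,.01]),proj(s,observe()['position']+[0,0,.016]))
im=cv2.resize(s['frame'][120:170,250:310],(720,600),interpolation=2)
cv2.imwrite('pics/d8.png',im)"
```

```text
time: 6.95
position: [0.5194, 0.061, -0.0147]
orientation: [0.055, 0.998, -0.0, -0.0]
wrist_force: [0.4, 0.4, 0.4]
finger_gap: -0.002
time: 7.15
position: [0.5195, 0.061, -0.0166]
orientation: [0.055, 0.998, -0.0, -0.0]
wrist_force: [0.2, -0.8, -0.4]
finger_gap: 0.002
[[5.24597273e-01 6.78341928e-02 1.11022302e-16]
 [5.22903301e-01 6.23249149e-02 6.00000000e-03]
 [5.21773987e-01 5.86520630e-02 1.00000000e-02]] [[285.51370389 158.34071408]]
```

View pics/d8.png

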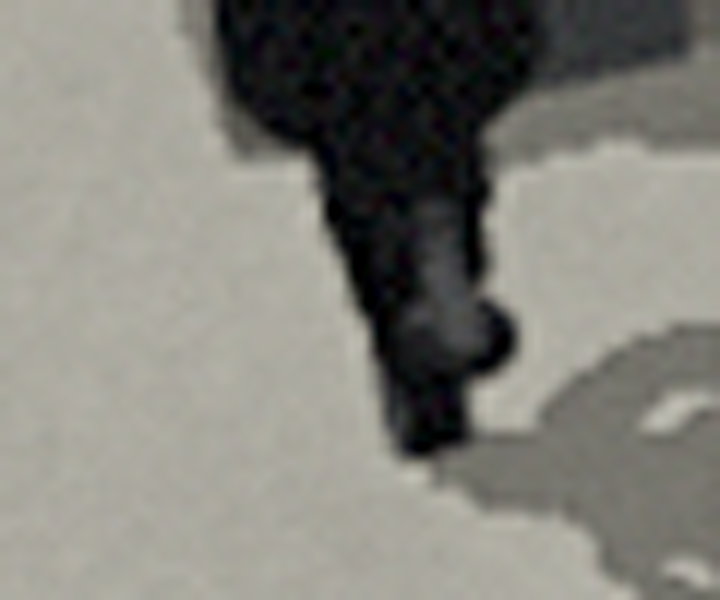

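```bash
python3 -m crank '[[[0,0,1,0,0,0,0],[0,0,1,0,0,0,0]]]'; python3 -m crank '[[[0,0,1,0,0,0,0],[0,0,1,0,0,0,0]]]'
```

```text
time: 7.4
position: [0.5196, 0.061, -0.0174]
orientation: [0.055, 0.998, -0.0, 0.0]
wrist_force: [0.1, 0.2, 0.6]
finger_gap: -0.002
time: 7.6
position: [0.5195, 0.061, -0.0185]
orientation: [0.055, 0.998, -0.0, -0.0]
wrist_force: [-0.1, 0.7, -0.4]
finger_gap: 0.001
```

```bash
for i in 1 2 3; do python3 -m crank '[[[0,0,1,0,0,0,0],[0,0,1,0,0,0,0]]]' | grep -E "posi|force"; done
```

```text
position: [0.5196, 0.061, -0.0195]
wrist_force: [0.5, -0.4, -0.3]
position: [0.5195, 0.061, -0.0205]
wrist_force: [-0.5, -0.3, 0.3]
position: [0.5196, 0.061, -0.0215]
wrist_force: [0.0, -0.6, 0.5]
```

```bash
for i in 1 2 3; do python3 -m crank '[[[0,0,1,0,0,0,0],[0,0,1,0,0,0,0]]]' | grep -E "posi|force"; done; python3 -c "
from h import *
s=cam('side')
im=cv2.resize(s['frame'][120:170,250:310],(720,600),interpolation=2)
cv2.imwrite('pics/d9.png',im)"
```

```text
position: [0.5195, 0.061, -0.0225]
wrist_force: [-0.7, -0.7, -0.2]
position: [0.5195, 0.061, -0.0235]
wrist_force: [0.3, 0.4, 0.4]
position: [0.5196, 0.061, -0.0237]
wrist_force: [-6.5, -1.5, 20.6]
```

View pics/d9.png

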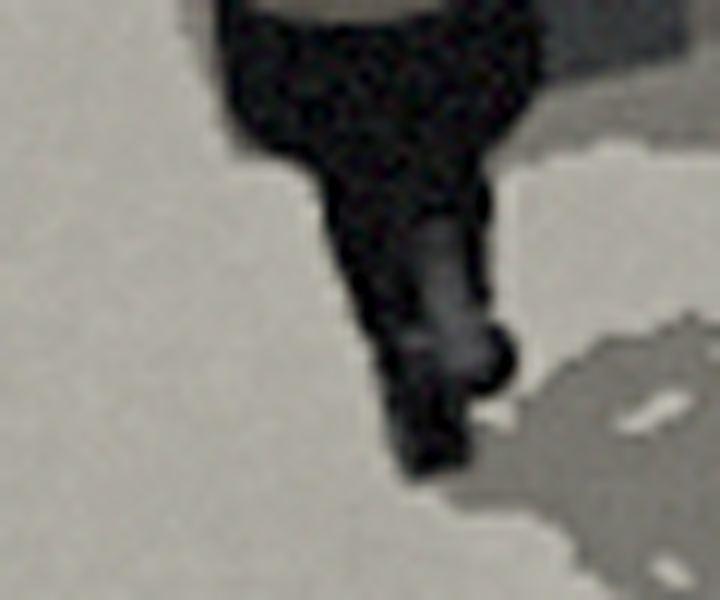

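```bash
python3 -m crank '[[[0,0,-10,0,0,0,0],[0,0,-10,0,0,0,0]]]'|grep pos; python3 -c "
from h import *
s=cam('side')
print(back(s,[[250+435.5/12-.46,120+472/12-.46]],0))"
```

```text
position: [0.5203, 0.0611, -0.0134]
[[0.5194329  0.05807378 0.        ]]
```

```bash
python3 -m crank '[[[0,0,-30,0,0,0,0],[0,0,-54,0,0,0,0],[0,0,-54,0,0,0,0]]]'|grep pos; python3 -c "
from h import *
goto(0,[.5365,.170,.039],1.452+np.pi/2)"
```

```text
position: [0.5212, 0.0613, 0.042]
t 9.4 at [0.5212 0.0613 0.042 ] F [-0.   0.5 -1.1] gap 0.0 shift [ -3.2 109.7   3.2] turn [0.07 0.22 0.46]
```

```bash
python3 -m crank '[[[0,30,0,0,0,0,0],[0,60,2,0,0,0.5,0],[-3,90,3,0,0,0.5,0],[-3,110,3,0,0,0.5,0],[-3,110,3,0,0,0.5,0]]]'|grep -E "pos|for"; python3 -c "
from h import *
s=cam('side');t=cam('top')
cv2.imwrite('pics/g1.png',cv2.resize(s['frame'][70:140,240:330],(720,560),interpolation=2));cv2.imwrite('pics/g2.png',cv2.resize(t['frame'][160:235,170:240],(560,600),interpolation=2))"
```

```text
position: [0.5343, 0.1732, 0.0357]
wrist_force: [-0.3, -0.1, -0.9]
```

View pics/g1.png

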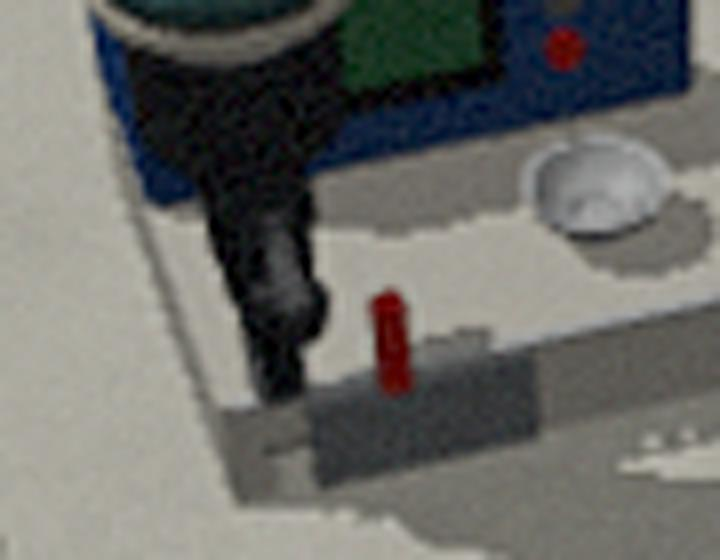

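View pics/g2.png

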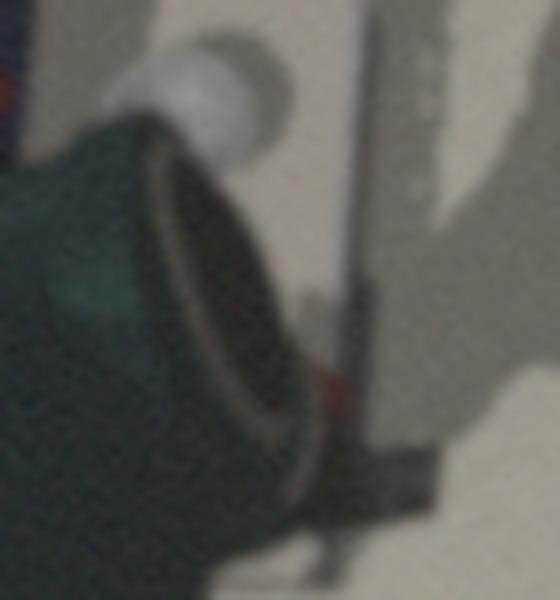

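```bash
python3 -c "
from h import *
s=cam('side')
p=np.array([.5785,.178,1.452])
for uv in ([275,119.4],[240+390/8,70+295/8]):
  P=back(s,[uv],.0593 if uv[0]<280 else .091)[0];d=P[:2]-p[:2];c,q=np.cos(p[2]),np.sin(p[2]);print(P,d@[c,q],d@[-q,c])
print(proj(s,[.5343,.1732,.0593]))
goto(0,[.5345,.170,.039],1.452+np.pi/2)
"
```

```text
[0.53531208 0.17181366 0.0593    ] -0.011261242897900769 0.042150345848505646
[0.58319328 0.17110054 0.091     ] -0.0062946026826161405 -0.005477905061503019
[[274.52707305 119.22368982]]
t 10.05 at [0.5345 0.1692 0.036 ] F [ 0.2  0.4 -0.3] gap 0.0 shift [ 0.1  0.8 -3. ] turn [-0.05 -0.03 -0.06]
```

```bash
python3 -m crank '[[[-12,0,0,0,0,0,0],[-24,0,0,0,0,0,0],[-34,0,0,0,0,0,0],[-44,0,0,0,0,0,0],[-54,0,0,0,0,0,0]]]'|grep -E "pos|for";python3 -m crank '[[[-10,0,0,0,0,0,0],[-20,0,0,0,0,0,0],[-30,0,0,0,0,0,0],[-40,0,0,0,0,0,0],[-50,0,0,0,0,0,0]]]'|grep -E "pos|for";python3 -m crank '[[[-8,0,0,0,0,0,0],[-12,0,0,0,0,0,0],[-16,0,0,0,0,0,0],[-16,0,0,0,0,0,0]]]'|grep -E "pos|for"; python3 -c "
from h import *
s=cam('side');t=cam('top')
cv2.imwrite('pics/g1.png',cv2.resize(s['frame'][70:140,240:350],(770,490),interpolation=2))"
```

```text
position: [0.5892, 0.1631, 0.0365]
wrist_force: [-1.8, -2.2, 0.1]
position: [0.6387, 0.1575, 0.0365]
wrist_force: [-2.2, -0.6, -0.6]
position: [0.6456, 0.1573, 0.0358]
wrist_force: [-70.7, -2.0, 46.5]
```

View pics/g1.png

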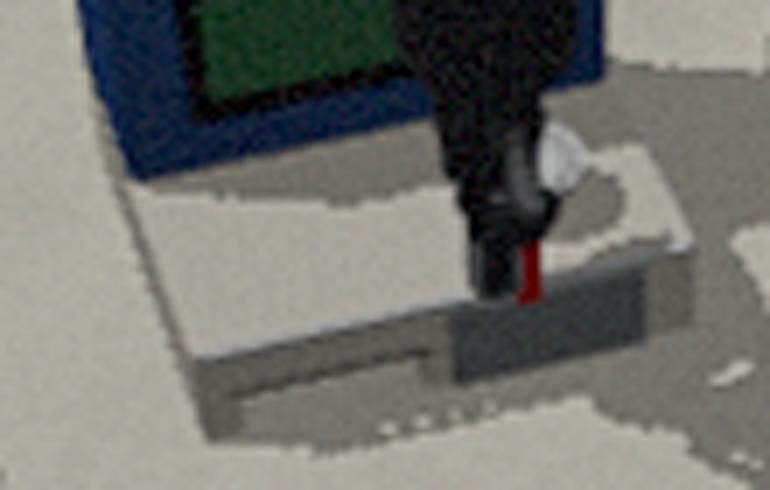

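```bash
python3 -m crank '[[[16,0,0,0,0,0,0],[24,0,0,0,0,0,0]]]'|grep -E "pos|for"; python3 -c "
from h import *
s=cam('side');t=cam('top')
cv2.imwrite('pics/g1.png',cv2.resize(s['frame'][70:140,240:350],(770,490),interpolation=2))
cv2.imwrite('pics/g2.png',cv2.resize(t['frame'][150:240,160:240],(533,600),interpolation=2))"
```

```text
position: [0.6297, 0.1591, 0.0368]
wrist_force: [0.1, 0.1, -0.4]
```

View pics/g1.png

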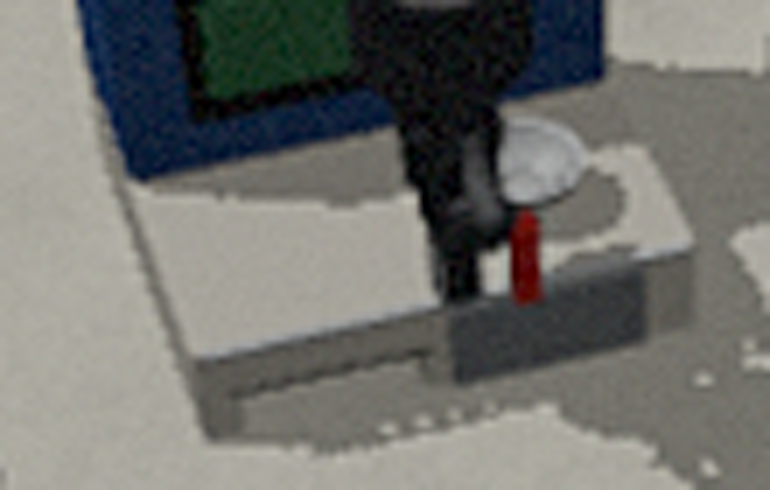

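View pics/g2.png

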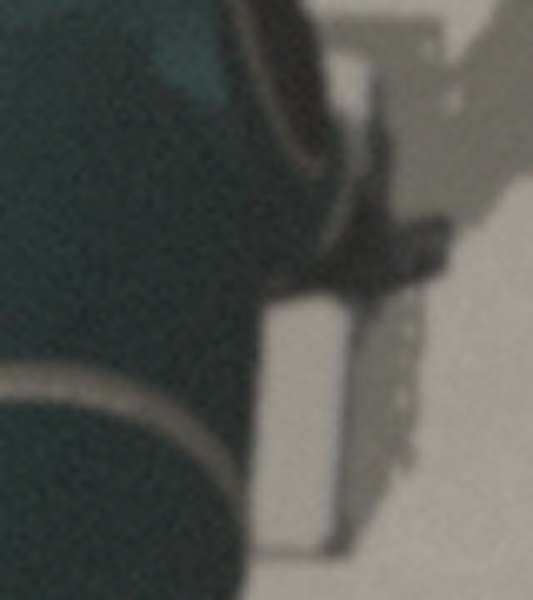

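```bash
python3 -c "
from h import *
s=cam('side')
a=back(s,[[288.0,106.7]],.091)[0];b=back(s,[[240+527/7-.43,70+215/7-.43]],.091)[0];print(a,b,np.linalg.norm(b-a),np.degrees(np.arctan2(*(b-a)[1::-1])))
cv2.imwrite('pics/g3.png',cv2.resize(s['frame'][90:115,298:330],(768,600),interpolation=2))
"
```

```text
[0.58145843 0.17285332 0.091     ] [0.66679798 0.16402378 0.091     ] 0.08579509750202914 -5.9070175171682715
```

View pics/g3.png

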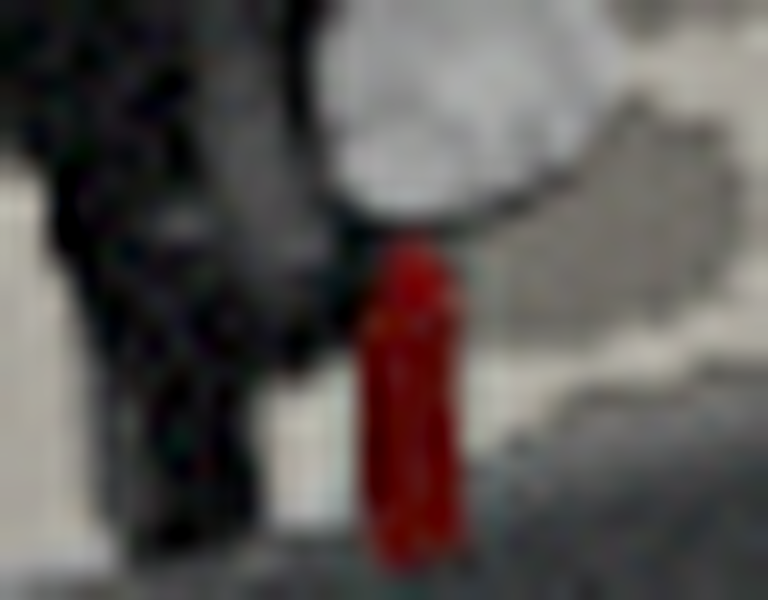

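```bash
python3 -c "
from h import *
s=cam('side')
cv2.imwrite('pics/g4.png',cv2.resize(s['frame'][98:138,260:344],(798,380),interpolation=2))
A=[[280.0,130.4]];B=[[240+457/7-.4,70+384/7-.4]]
for z in(0,.01,.02):
  a=back(s,A,z)[0];b=back(s,B,z)[0];print(a,b,np.linalg.norm(a-b))
"
```

```text
[5.49386770e-01 1.81221548e-01 1.11022302e-16] [0.63170878 0.17157707 0.        ] 0.08288503160594402
[0.54630481 0.17085623 0.01      ] [0.62776779 0.1613124  0.01      ] 0.08202013506477747
[0.54322285 0.16049092 0.02      ] [0.62382681 0.15104772 0.02      ] 0.08115523852361094
```

View pics/g4.png

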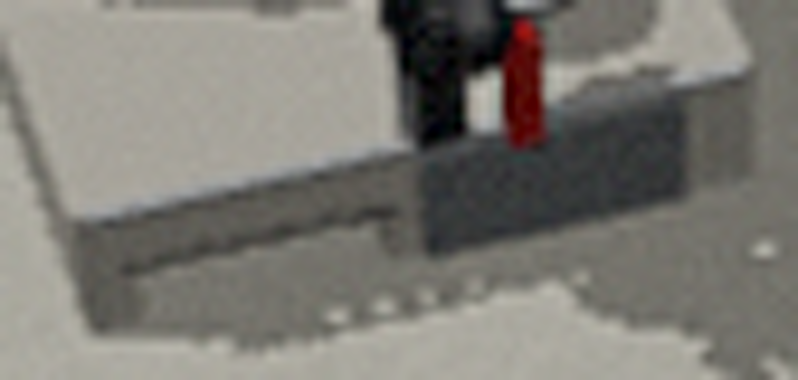

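```bash
python3 -m crank '[[[-5,0,0,0,0,0,0],[-10,0,0,0,0,0,0],[-12,0,0,0,0,0,0]]]'|grep -E "pos|for"; for i in 1 2; do python3 -m crank '[[[-2,0,0,0,0,0,0],[-2,0,0,0,0,0,0]]]'|grep -E "pos|for"; python3 -c "
from bench import *
o=observe();print(o['wrist_torque'],o['wrist_force'])"; done
```

```text
position: [0.6429, 0.1568, 0.0365]
wrist_force: [-0.8, -0.3, 0.1]
position: [0.6442, 0.1568, 0.0365]
wrist_force: [0.8, 1.2, -0.0]
[ 0.02388563 -0.03338617  0.01244082] [ 0.80017266  1.23302469 -0.04465198]
position: [0.6447, 0.1569, 0.0364]
wrist_force: [-8.9, 0.2, 5.6]
[-0.0222273   1.84032623  0.00662595] [-8.94747346  0.18472061  5.57407439]
```

```bash
python3 -m crank '[[[20,0,0,0,0,0,0],[30,0,0,0,0,0,0],[30,-20,-50,0,0,0,0],[30,-50,-90,0,0,0,0],[30,-90,-90,0,0,0,0]]]'|grep -E "pos|for"; python3 -m crank '[[[10,-40,0,0,0,0,0],[20,-80,0,0,0,0,0],[40,-130,0,0,0,0,0],[60,-180,0,0,0,0,0],[60,-220,0,0,0,0,0]]]'|grep -E "pos|for";  python3 -c "
from h import *
s=cam('side');t=cam('top')
cv2.imwrite('pics/g5.png',cv2.resize(s['frame'][80:140,250:350],(800,480),interpolation=2))
cv2.imwrite('pics/g6.png',cv2.resize(t['frame'][155:235,180:240],(450,600),interpolation=2))
cv2.imwrite('pics/s6.png',s['frame']);cv2.imwrite('pics/t6.png',t['frame'])
"
```

```text
position: [0.6078, 0.0722, 0.1318]
wrist_force: [0.6, -0.5, -0.6]
position: [0.5177, -0.1416, 0.127]
wrist_force: [0.8, -0.8, 0.4]
```

View pics/g5.png

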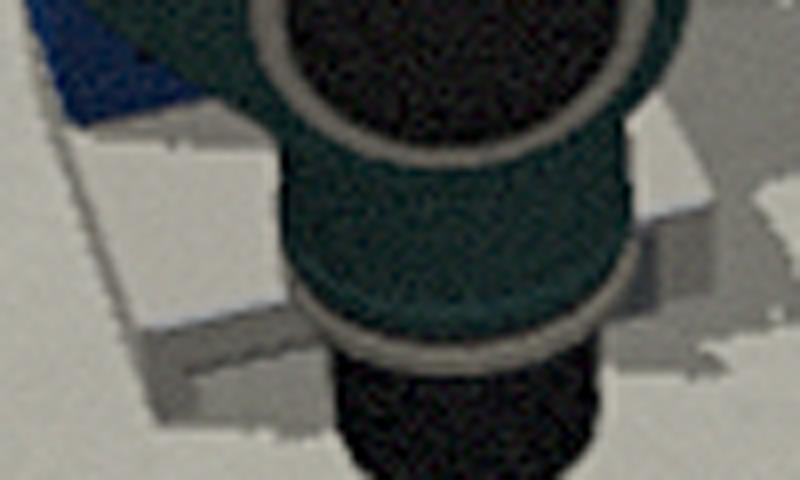

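View pics/g6.png

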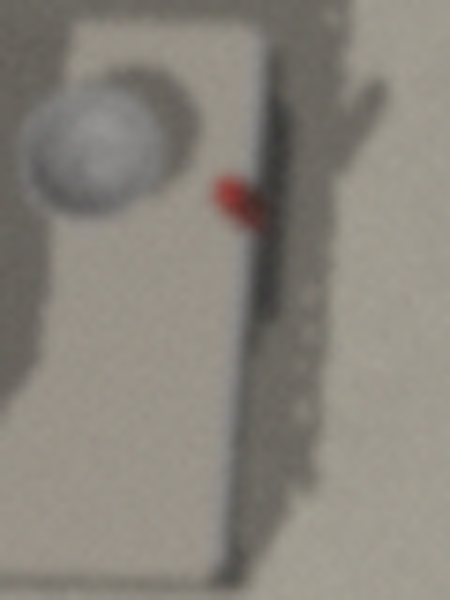

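```bash
python3 -c "
from h import *
goto(0,[.618,.154,.127],1.452+np.pi/2)"; python3 -m crank '[[[-30,60,0,0,0,0,0],[-50,110,0,0,0,0,0],[-65,160,0,0,0,0,0],[-65,200,0,0,0,0,0],[-65,240,0,0,0,0,0]]]'|grep -E "pos|for";python3 -c "
from h import *
goto(0,[.618,.154,.0515],1.452+np.pi/2)"
```

```text
t 13.75 at [ 0.5178 -0.1468  0.1273] F [0.7 1.6 0.4] gap -0.0 shift [-6.120e+01  3.111e+02 -3.000e-01] turn [-0.12  0.05 -0.48]
position: [0.6131, 0.09, 0.1267]
wrist_force: [0.4, -0.7, 0.5]
t 14.25 at [0.6131 0.09   0.1267] F [ 0.4 -0.7  0.5] gap -0.0 shift [ 2.9 64.1 75.2] turn [-0.    0.03 -0.05]
```

```bash
python3 -m crank '[[[2,30,0,0,0,0,0],[2,56,20,0,0,0,0],[2,56,50,0,0,0,0],[2,56,75,0,0,0,0],[2,56,75,0,0,0,0]]]'|grep -E "pos|for";python3 -c "
from h import *
goto(0,[.64,.1515,.0515],1.452+np.pi/2)
s=cam('side')
cv2.imwrite('pics/g5.png',cv2.resize(s['frame'][80:140,250:350],(800,480),interpolation=2))
"
```

```text
position: [0.6152, 0.1437, 0.0487]
wrist_force: [-0.4, -0.4, 0.2]
t 14.75 at [0.6152 0.1437 0.0487] F [-0.4 -0.4  0.2] gap 0.0 shift [-23.7  10.7  -2.9] turn [-0.12 -0.25 -0.  ]
```

View pics/g5.png

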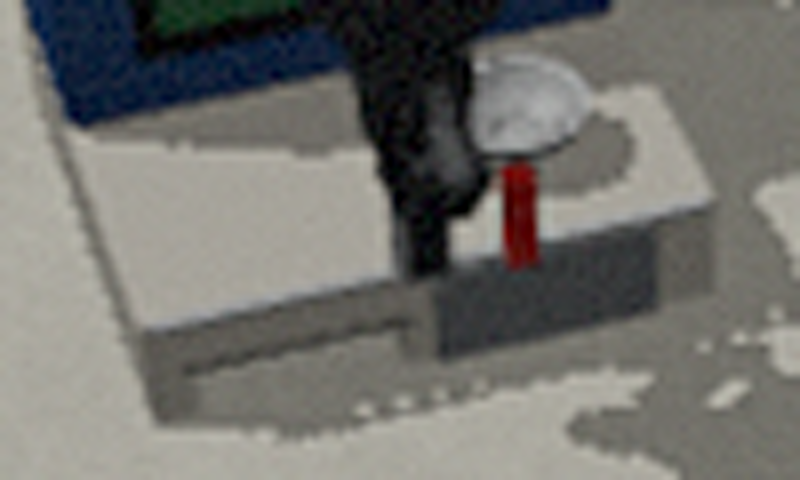

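```bash
python3 -m crank '[[[0,9,0,0,0,0,0],[-10,9,0,0,0,0,0],[-20,9,0,0,0,0,0],[-26,9,0,0,0,0,0],[-26,9,0,0,0,0,0]]]'|grep -E "pos|for";for i in 1 2 3; do python3 -m crank '[[[-2,0,0,0,0,0,0],[-2,0,0,0,0,0,0]]]'|grep -E "pos|for"; done; python3 -c "
from bench import *
o=observe();print(o['wrist_torque'],o['wrist_force'])"
```

```text
position: [0.6451, 0.149, 0.0518]
wrist_force: [0.2, -0.6, -0.2]
position: [0.646, 0.1493, 0.0516]
wrist_force: [-0.4, -0.3, -0.6]
position: [0.6478, 0.1493, 0.0516]
wrist_force: [-0.9, -0.4, 1.3]
position: [0.6482, 0.1493, 0.0514]
wrist_force: [-15.8, -1.0, 9.8]
[0.08755164 3.05525799 0.14345836] [-15.82770307  -1.02962341   9.79962204]
```

```bash
python3 -m crank '[[[16,0,0,0,0,0,0],[26,-10,-20,0,0,0,0],[26,-30,-60,0,0,0,0],[26,-60,-90,0,0,-4,0],[26,-100,-90,0,0,-8,0]]]'|grep -E "pos|for"; python3 -c "
from h import *
print(observe()['qpos']);goto(0,[.50,-.34,.127],1.452+np.pi)"; python3 -m crank '[[[10,-45,0,0,0,-8,0],[30,-85,0,0,0,-16,0],[50,-130,0,0,0,-24,0],[65,-170,0,0,0,-32,0],[70,-210,0,0,0,-40,0]]]'|grep -E "pos|for"; python3 -c "
from h import *
print(observe()['qpos']);goto(0,[.50,-.34,.127],1.452+np.pi)"
```

```text
position: [0.6143, 0.0535, 0.146]
wrist_force: [1.0, -0.6, -1.0]
[-0.2857952   0.46605136  0.19728014  1.70484829 -0.10742258  0.97444227
  1.54712539]
t 16.4 at [0.6143 0.0535 0.146 ] F [ 1.  -0.6 -1. ] gap 0.0 shift [ 124.5 -390.5   17.7] turn [ -0.22   0.36 -81.73]
position: [0.5452, -0.1604, 0.142]
wrist_force: [1.2, -0.4, -0.2]
[ 0.13885714  0.38954783  0.11616012  1.82393917 -0.05471399  0.93079881
  2.57348   ]
t 16.9 at [ 0.5452 -0.1604  0.142 ] F [ 1.2 -0.4 -0.2] gap 0.0 shift [ 152.8 -104.6   15.1] turn [-2.000e-02 -0.000e+00 -4.173e+01]
```

```bash
for i in 1 2 3; do python3 -m crank '[[[0,0,0,0,0,8.5,0],[0,0,0,0,0,17,0],[0,0,0,0,0,25.5,0],[0,0,0,0,0,34,0],[0,0,0,0,0,42.5,0]]]'|grep -E "pos|for"; done; python3 -c "
from h import *
print(observe()['qpos']);goto(0,[.50,-.34,.10],1.452)
s=cam('side');t=cam('top')
cv2.imwrite('pics/s7.png',s['frame']);cv2.imwrite('pics/t7.png',t['frame'])"
```

```text
position: [0.5466, -0.1587, 0.1418]
wrist_force: [-0.8, -0.5, 0.2]
position: [0.5466, -0.1586, 0.1418]
wrist_force: [0.1, -0.4, -0.5]
position: [0.5467, -0.1586, 0.1418]
wrist_force: [-0.3, 0.9, 0.7]
[-0.23335846  0.44473216  0.59084616  1.83440447 -0.29876227  0.95138856
  0.54579353]
t 18.4 at [ 0.5467 -0.1586  0.1418] F [-0.3  0.9  0.7] gap -0.0 shift [-178.4  -57.1   41.8] turn [3.000e-02 1.000e-02 1.012e+01]
```

View pics/s7.png

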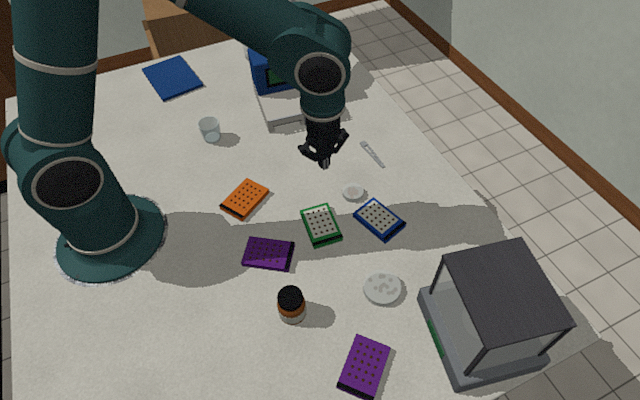

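```bash
python3 -m crank '[[[-45,-10,0,0,0,5,60],[-90,-25,0,0,0,10,60],[-130,-40,0,0,0,10,60],[-150,-56,10,0,0,10,60],[-150,-56,30,0,0,10,60]]]'; python3 -c "
from h import *
goto(0,[.500,-.31,.06],1.455)
s=cam('side');t=cam('top')
cv2.imwrite('pics/s8.png',s['frame']);cv2.imwrite('pics/t8.png',t['frame'])
crop(s,'pics/r8.png',245,65,345,140,8);crop(t,'pics/u8.png',180,140,240,240,6)"
```

```text
time: 19.0
position: [0.4983, -0.3164, 0.1127]
orientation: [0.745, 0.667, -0.0, 0.002]
wrist_force: [1.6, 0.1, -0.1]
finger_gap: 0.702
t 19.0 at [ 0.4983 -0.3164  0.1127] F [ 1.6  0.1 -0.1] gap 0.7 shift [ 6.6  0.9 52.7] turn [0.11 0.13 0.28]
```

View pics/r8.png

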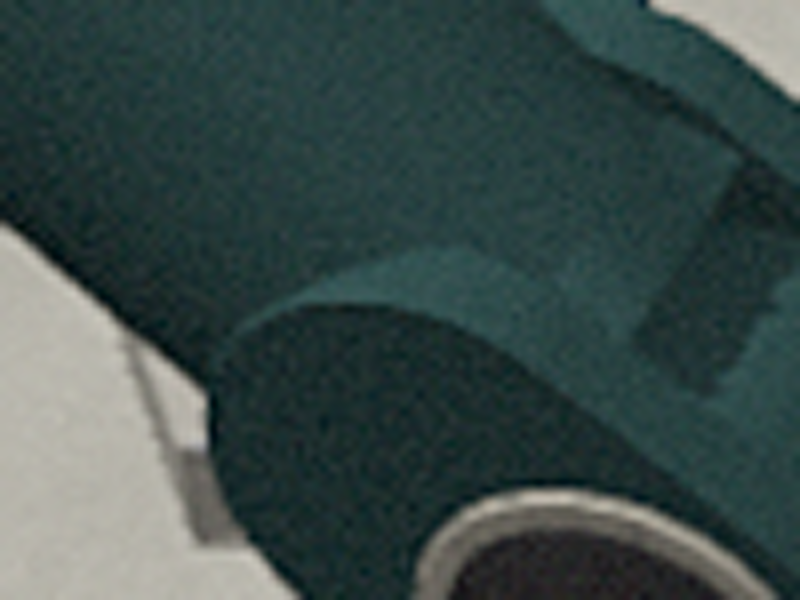

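View pics/s8.png

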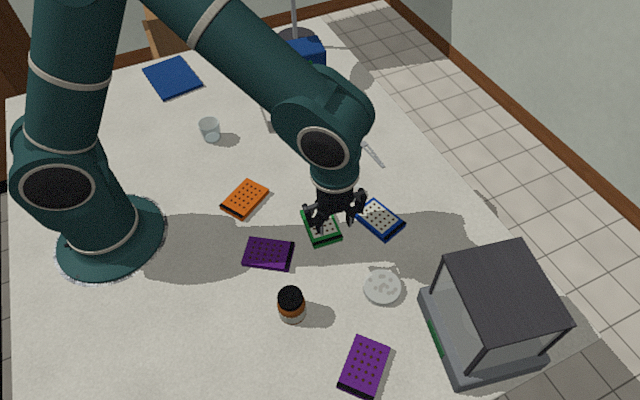

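View pics/u8.png

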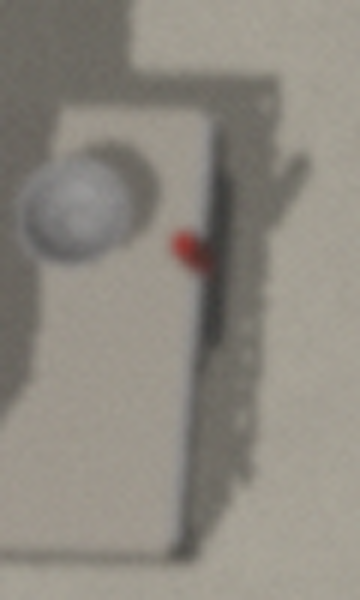

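```bash
cat > f4.py <<'E'
from h import *
t=cam("top");s=cam("side")
S=un([(148,330),(160,422),(712,205),(715,290),(185,375),(405,322)],8,250,80)
MS=[[0,.0625,.05],[0,.0625,0],[0,-.1725,.05],[0,-.1725,0],[0,.0425,.023],[0,-.0425,.023]]
Tq=un([(212,112),(180,552)],6,180,140);MT=[[0,-.1725,.05],[0,.0625,.05]]
# q-dependent: side tab top, tab bottom, plate bottom-left ; top: tab top, plate ends
Sq=un([(520,165),(522,265),(440,355),(660,310)],8,250,80);Qs=lambda q:[[-.0065,-q,.091],[-.0125,-q,.046],[-.008,.036-q,.003],[-.008,-.056-q,.003]]
Tp=un([(185,242),(213,347)],6,180,140);Qt=lambda q:[[-.0065,-q,.091],[-.008,.036-q,.046]]
def run(us,ut):
  def f(p):
    r=[]
    if us: r+=[proj(s,place(p,MS))-S,proj(s,place(p,Qs(p[3])))-Sq]
    if ut: r+=[proj(t,place(p,MT))-Tq,proj(t,place(p,Qt(p[3])))-Tp]
    return np.concatenate(r).ravel()
  r=least_squares(f,[.578,.178,1.45,.1],loss='soft_l1');print(r.x);print(np.round(r.fun.reshape(-1,2),1).tolist());return r.x
for a in((1,0),(0,1),(1,1)): run(*a)
E
python3 f4.py
```

```text
[0.57627321 0.18030888 1.45767167 0.09010755]
[[-1.0, -0.1], [-0.6, 0.3], [0.3, -1.4], [-0.3, -0.0], [1.6, -0.7], [0.0, -0.3], [-0.2, 0.3], [0.6, 0.4], [0.2, 1.1], [-0.2, 0.2]]
[0.57518781 0.17359184 1.45965865 0.08557739]
[[-0.3, -0.4], [-0.1, 0.3], [0.9, 1.3], [-0.2, -1.2]]
[0.57562972 0.17751444 1.45567891 0.08910299]
[[-0.9, 0.5], [-0.5, 0.9], [0.5, -0.8], [-0.0, 0.6], [1.7, -0.1], [0.2, 0.3], [-0.3, 1.0], [0.5, 1.1], [0.1, 1.8], [-0.3, 0.9], [-1.4, -0.4], [-1.5, 0.3], [-0.2, 0.2], [-1.3, -2.4]]
```

```bash
cat > f5.py <<'E'
from h import *
import f3
t,s=f3.t,f3.s
k=13
pl=un([(290,270)],k,258,110); plt=un([(240,172)],k,195,210)
def f(p):
  q=p[3]
  r=[proj(s,place(p,f3.MS[:4]))-f3.S[:4],proj(s,place(p,[[-.0065,-q,.091],[-.0125,-q,.046],[-.008,.036-q,.003]]))-np.vstack([f3.S[4:],pl]),
     proj(t,place(p,f3.MT[:2]))-f3.T[:2],proj(t,place(p,[[-.0065,-q,.091],[-.008,.036-q,.046]]))-np.vstack([f3.T[2:3],plt])]
  return np.concatenate(r).ravel()
r=least_squares(f,[.578,.178,1.45,0],loss='soft_l1');print(r.x);print(np.round(r.fun.reshape(-1,2),1).tolist())
E
python3 f5.py; python3 -c "
from bench import *;print(observe()['time'])"
```

```text
[0.57579101 0.17743113 1.45740177 0.00543463]
[[-1.0, 0.2], [-0.3, 0.6], [0.5, -0.2], [0.9, 0.4], [0.0, 0.6], [0.6, 1.0], [-0.4, 1.5], [-1.7, 0.2], [-2.0, -0.5], [0.5, 0.4], [-1.2, -1.1]]
19.3
```

```bash
python3 -c "
from h import *
t=cv2.imread('pics/t8.png')
cv2.imwrite('pics/v.png',cv2.convertScaleAbs(cv2.resize(t[150:205,190:240],(545,600),interpolation=2),alpha=1.8,beta=-50))
s=cv2.imread('pics/g5.png')
cv2.imwrite('pics/v2.png',cv2.convertScaleAbs(cv2.resize(s[120:400,380:760],None,fx=2,fy=2),alpha=1.6,beta=-20))
"
```

```text
(no output)
```

View pics/v.png

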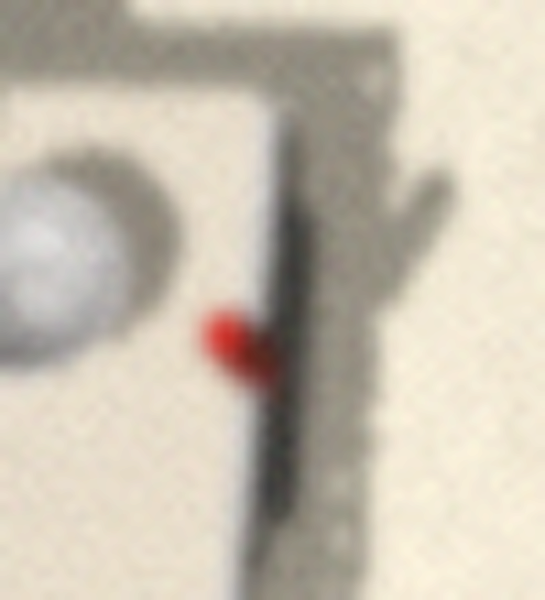

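View pics/v2.png

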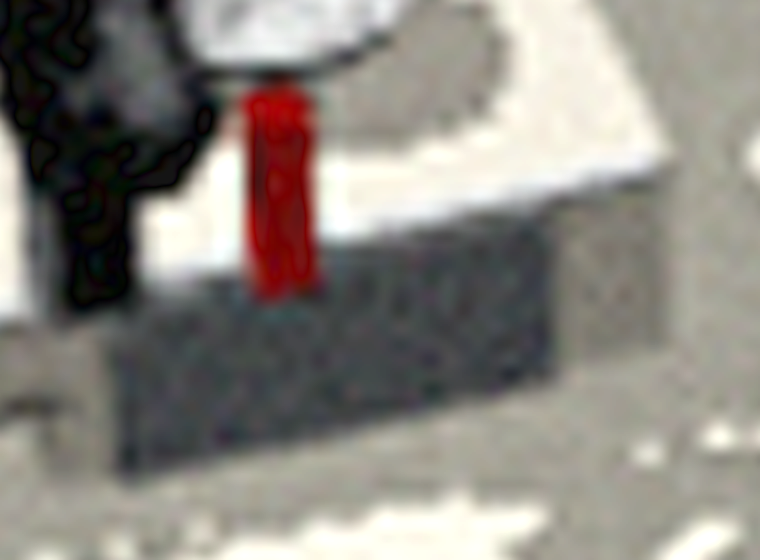

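```bash
python3 -c "
from h import *
p=[.5757,.1775,1.456]
print(place(p,[[-.0125,-.090,.04]]))
goto(0,[.664,.154,.113],1.456)"; python3 -m crank '[[[45,15,0,0,0,0,60],[90,35,0,0,0,0,60],[135,50,0,0,0,0,60],[180,65,0,0,0,0,60],[225,80,0,0,0,0,60]]]'|grep -E "pos|for";python3 -m crank '[[[45,10,0,0,0,0,60],[90,20,0,0,0,0,60],[135,30,0,0,0,0,60],[180,33,0,0,0,0,60],[230,33,0,0,0,0,60]]]'|grep -E "pos|for"; python3 -c "
from h import *
goto(0,[.664,.154,.04],1.456)"
```

```text
[[0.66367583 0.15477328 0.04      ]]
t 19.3 at [ 0.501  -0.3115  0.1125] F [-0.1  0.  -0.2] gap 0.7 shift [480.4 111.8  -0.5] turn [0.06 0.01 0.39]
position: [0.6058, -0.0944, 0.1127]
wrist_force: [-0.3, -1.2, -0.4]
position: [0.6633, 0.13, 0.1127]
wrist_force: [0.8, 0.3, 0.1]
t 20.3 at [0.6633 0.13   0.1127] F [0.8 0.3 0.1] gap 0.7 shift [24.  -2.1 72.6] turn [0.08 0.   0.31]
```

```bash
python3 -m crank '[[[22,-2,0,0,0,0.3,60],[22,-2,0,0,0,0.3,60],[22,-2,30,0,0,0.3,60],[22,-2,60,0,0,0.3,60],[22,-2,74,0,0,0.3,60]]]'|grep -E "pos|for"; python3 -m crank '[[[0,3,0,0,0,0,60],[0,6,0,0,0,0,60],[0,6,0,0,0,0,60]]]'|grep -E "pos|for|gap";python3 -c "
from h import *
s=cam('side')
cv2.imwrite('pics/w.png',cv2.resize(s['frame'][75:135,265:345],(800,600),interpolation=2))"
```

```text
position: [0.6623, 0.1497, 0.036]
wrist_force: [-0.2, -0.3, 0.3]
position: [0.6706, 0.1491, 0.0393]
wrist_force: [-0.2, 0.4, 0.0]
finger_gap: 0.697
```

View pics/w.png

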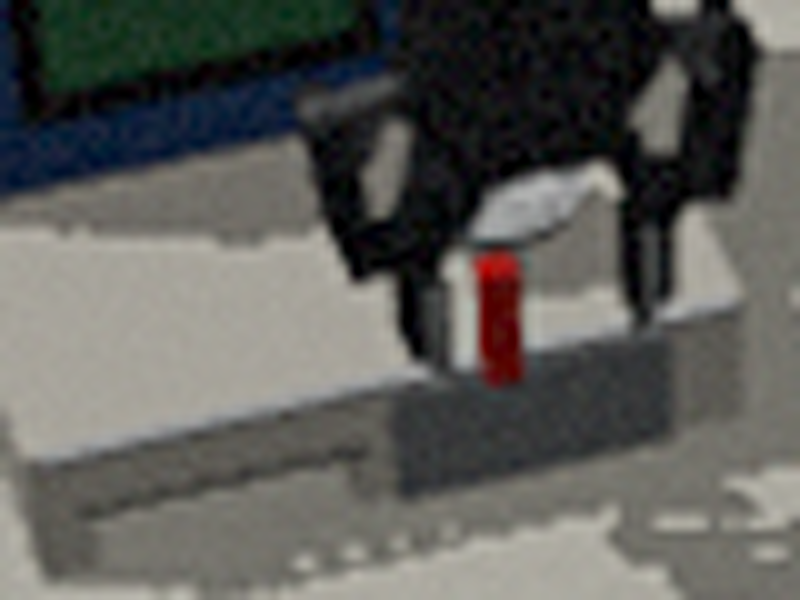

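```bash
python3 -m crank '[[[0,4,0,0,0,0,60],[0,8,0,0,0,0,60],[0,10,0,0,0,0,60]]]'|grep -E "pos|for"; for i in 1 2 3; do python3 -m crank '[[[0,2,0,0,0,0,60],[0,2,0,0,0,0,60]]]'|grep -E "pos|for|gap"; done
```

```text
position: [0.6797, 0.148, 0.0379]
wrist_force: [-0.3, 0.7, 0.2]
position: [0.6813, 0.1478, 0.0375]
wrist_force: [-0.2, -0.1, -0.4]
finger_gap: 0.706
position: [0.6832, 0.1476, 0.0376]
wrist_force: [0.4, -0.6, 0.1]
finger_gap: 0.704
position: [0.6848, 0.1475, 0.0375]
wrist_force: [-2.2, -0.1, 1.8]
finger_gap: 0.703
```

```bash
for i in 1 2 3; do python3 -m crank '[[[0,1.5,0,0,0,0,60],[0,1.5,0,0,0,0,60]]]'|grep -E "pos|for|gap"; done
```

```text
position: [0.6851, 0.1475, 0.0374]
wrist_force: [-12.9, 0.2, 8.5]
finger_gap: 0.708
position: [0.6852, 0.1475, 0.0372]
wrist_force: [-24.4, -0.4, 15.6]
finger_gap: 0.706
position: [0.6854, 0.1475, 0.0371]
wrist_force: [-34.0, 0.8, 21.3]
finger_gap: 0.703
```

```bash
python3 -m crank '[[[0,-12,0,0,0,0,60],[0,-14,-40,0,0,0,60],[0,-14,-80,0,0,0,60],[-45,-20,-80,0,0,0,60],[-90,-30,-80,0,0,0,60]]]'|grep -E "pos|for|time"; python3 -c "
from h import *
goto(0,[.500,-.31,.11],1.456)"
```

```text
time: 23.15
position: [0.6499, 0.0608, 0.1188]
wrist_force: [0.4, -1.8, -1.0]
t 23.15 at [0.6499 0.0608 0.1188] F [ 0.4 -1.8 -1. ] gap 0.7 shift [-385.4 -107.     8.3] turn [ 0.16 -0.03  0.08]
```

```bash
python3 -m crank '[[[-45,-15,0,0,0,0,60],[-90,-30,0,0,0,0,60],[-135,-42,0,0,0,0,60],[-180,-54,0,0,0,0,60],[-225,-65,0,0,0,0,60]]]'|grep -E "pos|for|time";python3 -m crank '[[[-45,-10,0,0,0,0,45],[-90,-22,0,0,0,0,45],[-135,-32,0,0,0,0,45],[-160,-42,0,0,0,0,45],[-160,-42,30,0,0,0,45]]]'|grep -E "pos|for|time"; python3 -c "
from h import *
goto(0,[.500,-.31,.05],1.456)
s=cam('side');t=cam('top')
cv2.imwrite('pics/s9.png',s['frame']);cv2.imwrite('pics/t9.png',t['frame'])
crop(s,'pics/x1.png',290,170,370,250,7);crop(t,'pics/x2.png',300,190,370,250,8)"
```

```text
time: 23.65
position: [0.558, -0.1566, 0.1179]
wrist_force: [1.4, -0.7, 0.4]
time: 24.15
position: [0.4979, -0.3148, 0.0906]
wrist_force: [2.2, 0.3, -0.2]
t 24.15 at [ 0.4979 -0.3148  0.0906] F [ 2.2  0.3 -0.2] gap 0.53 shift [ 5.2  1.3 40.6] turn [ 0.31  0.22 -0.4 ]
```

View pics/x1.png

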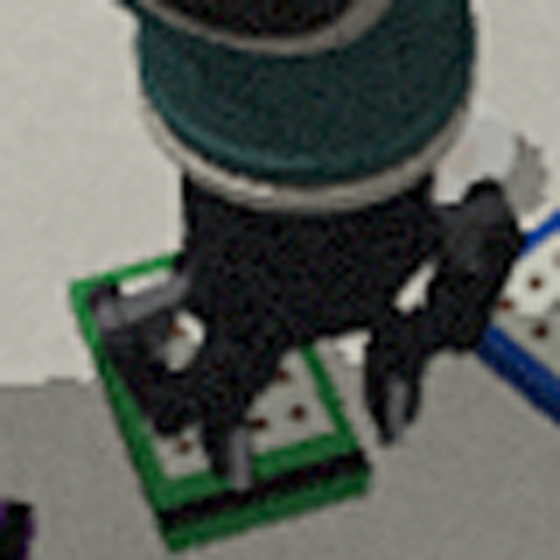

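View pics/x2.png

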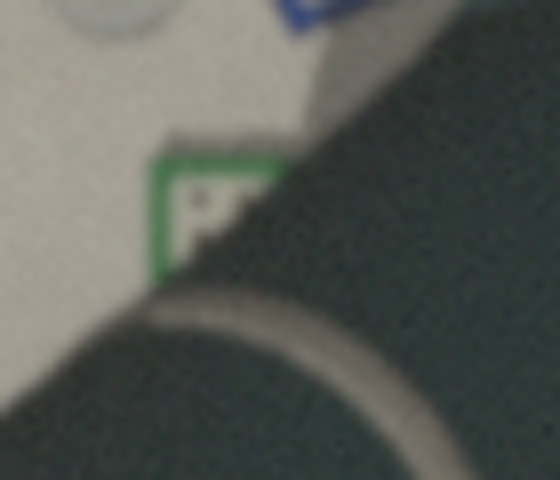

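```bash
python3 -c "
from h import *
s=cam('side')
for dz in(.0236,.028,.032,.036): print(dz,proj(s,[.498,-.315,.0906+dz]),proj(s,[[.498+.03,-.318,.0906+dz],[.498-.03,-.311,.0906+dz]]).round(1).tolist())
crop(s,'pics/x3.png',305,205,365,250,12)"
```

```text
0.0236 [[333.83205517 234.25922717]] [[346.0, 230.5], [321.3, 237.7]]
0.028 [[333.83551716 233.20646865]] [[346.1, 229.5], [321.3, 236.7]]
0.032 [[333.83868527 232.24307659]] [[346.1, 228.5], [321.2, 235.7]]
0.036 [[333.84187342 231.27358831]] [[346.1, 227.5], [321.2, 234.7]]
```

View pics/x3.png

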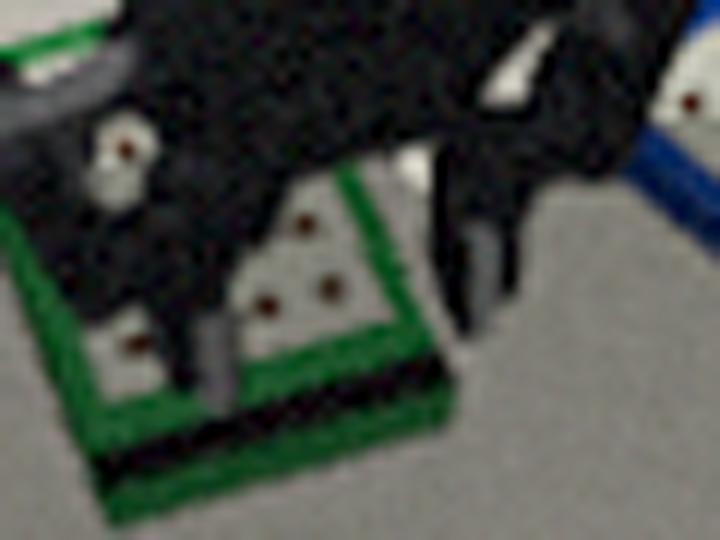

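```bash
python3 -c "
from h import *
s=cam('side')
print(back(s,[[383,287]],.02),back(s,[[200+555/3,150+270/3],[200+460/3,150+190/3]],[.018,.018]))
goto(0,[.4995,-.313,-.018],1.456)"
python3 -m crank '[[[2,1,25,0,0,-0.4,45],[2,1,50,0,0,-0.4,45],[2,1,75,0,0,-0.4,45],[2,1,98,0,0,-0.4,45],[2,1,98,0,0,-0.4,45]]]'|grep -E "pos|for|time"; python3 -c "
from h import *
s=cam('side')
goto(0,[.4995,-.313,-.018],1.456)
crop(s,'pics/x3.png',300,195,380,255,10)"
```

```text
[[ 0.5645553  -0.44272883  0.02      ]] [[ 0.63523354 -0.33052776  0.018     ]
 [ 0.60164658 -0.22122905  0.018     ]]
t 24.35 at [ 0.4987 -0.3086  0.0878] F [0.5 1.1 0.7] gap 0.53 shift [ -4.2   1.4 105.8] turn [-0.04 -0.01 -0.03]
time: 24.85
position: [0.4995, -0.3059, -0.0116]
wrist_force: [-1.0, 0.2, 0.1]
t 24.9 at [ 0.5001 -0.3067 -0.01  ] F [ 0.5 -0.1  1. ] gap 0.53 shift [-6.4  0.1  8. ] turn [-0.04 -0.01  0.4 ]
```

View pics/x3.png

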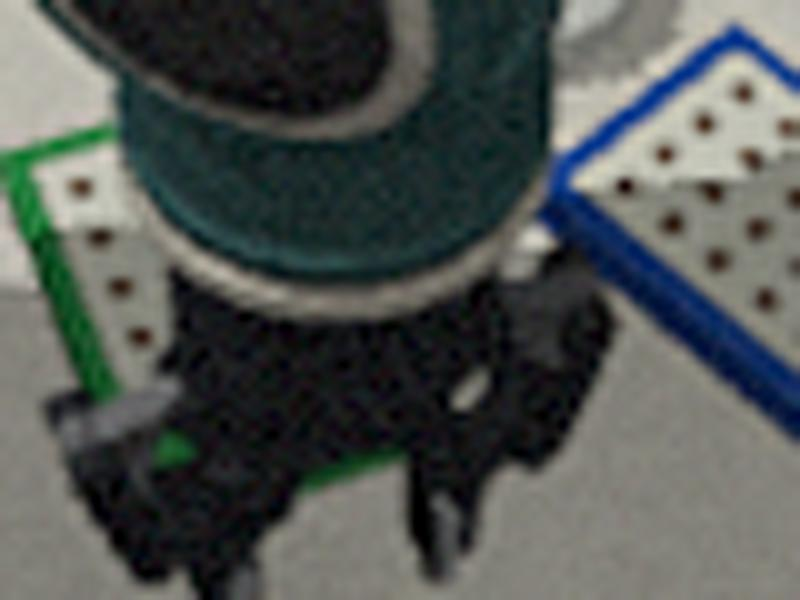

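```bash
python3 -m crank '[[[0,0,4,0,0,0,45],[0,0,7,0,0,0.3,45],[8,0,7,0,0,0.3,45],[15,0,7,0,0,0.3,45],[21,0,7,0,0,0.3,45]]]'|grep -E "pos|for|time";python3 -m crank '[[[5,0,0,0,0,0,45],[10,0,0,0,0,0,45],[16,0,0,0,0,0,45],[22,0,0,0,0,0,45],[28,1,0,0,0,0,45]]]'|grep -E "pos|for|time"; python3 -m crank '[[[7,0.5,0,0,0,0,45],[14,1,0,0,0,0,45],[21,1.5,0,0,0,0,45],[28,2,0,0,0,0,45],[35,2.5,0,0,0,0,45]]]'|grep -E "pos|for|time"; python3 -c "
from h import *
s=cam('side');t=cam('top')
goto(0,[.4995,-.313,-.018],1.456)
crop(s,'pics/x3.png',290,150,380,240,6);crop(t,'pics/x4.png',280,180,360,250,7)"
```

```text
time: 25.4
position: [0.5024, -0.2853, -0.0171]
wrist_force: [-0.9, -1.0, -0.4]
time: 25.9
position: [0.5062, -0.2582, -0.0173]
wrist_force: [-0.2, -1.6, 1.2]
time: 26.4
position: [0.5128, -0.2235, -0.0174]
wrist_force: [-0.7, -0.9, 1.3]
t 26.5 at [ 0.513  -0.2227 -0.0175] F [-0.1  0.   0.2] gap 0.53 shift [-91.2  -3.2   0.5] turn [-0.01 -0.03  0.12]
```

View pics/x3.png

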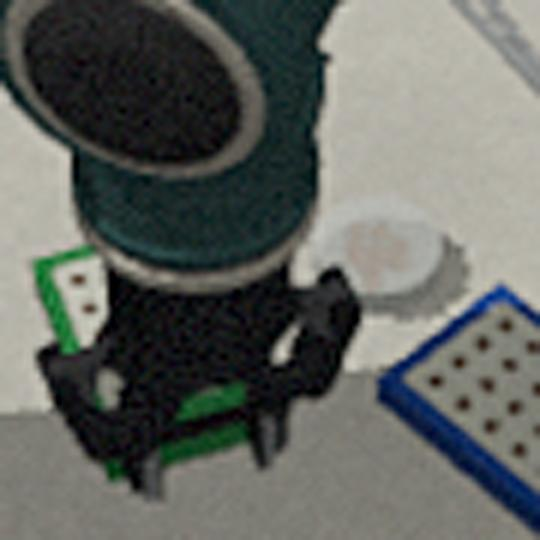

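View pics/x4.png

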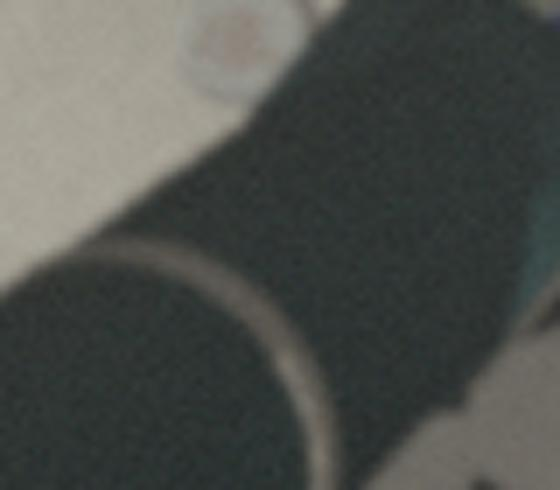

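```bash
for i in 1 2 3 4; do python3 -m crank '[[[8,0.7,0,0,0,0,45],[16,1.4,0,0,0,0,45],[24,2.1,0,0,0,0,45],[32,2.8,0,0,0,0,45],[40,3.5,0,0,0,0,45]]]'|grep -E "pos|for|time"; done; python3 -c "
from h import *
s=cam('side');t=cam('top')
goto(0,[.4995,-.313,-.018],1.456)
crop(s,'pics/x3.png',250,70,350,190,5);crop(t,'pics/x4.png',180,150,310,250,6)"
```

```text
time: 27.0
position: [0.5209, -0.184, -0.0174]
wrist_force: [-0.9, -1.6, 1.4]
time: 27.5
position: [0.5289, -0.1448, -0.0174]
wrist_force: [-0.5, -0.8, 1.3]
time: 28.0
position: [0.5369, -0.1054, -0.0174]
wrist_force: [-0.3, -1.6, 0.7]
time: 28.5
position: [0.5449, -0.0661, -0.0174]
wrist_force: [-0.6, -1.8, 0.3]
t 28.6 at [ 0.5451 -0.0652 -0.0175] F [-0.   0.1 -0.5] gap 0.52 shift [-251.3  -17.4    0.4] turn [-0.01 -0.03  0.13]
```

View pics/x3.png

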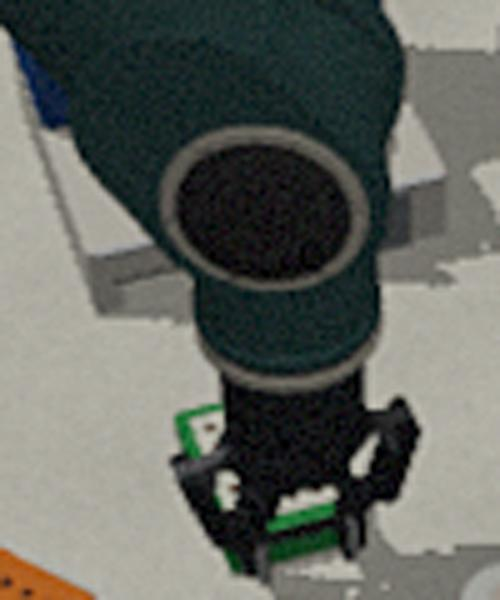

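View pics/x4.png

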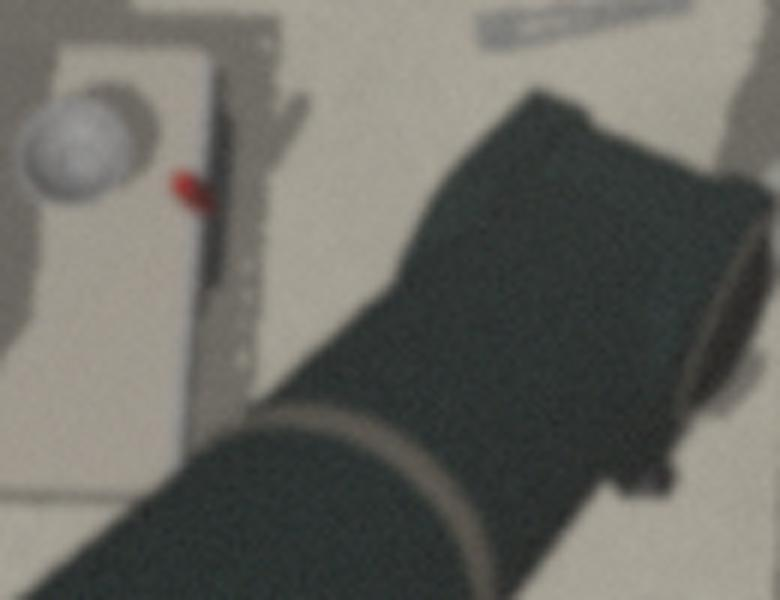

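```bash
python3 -m crank '[[[8,0.7,0,0,0,0,45],[16,1.4,0,0,0,0,45],[24,2,0,0,0,0,45],[32,2.6,0,0,0,0,45],[40,2.6,0,0,0,0,45]]]'|grep -E "pos|for|time"; python3 -m crank '[[[8,0,0,0,0,0,45],[15,0,0,0,0,0,45],[22,0,0,0,0,0,45],[28,0,0,0,0,0,45],[33,0,0,0,0,0,45]]]'|grep -E "pos|for|time"; python3 -m crank '[[[-10,0,0,0,0,0,45],[-30,0,0,0,0,0,45],[-60,0,-20,0,0,0,45],[-105,0,-60,0,0,0,45],[-155,0,-60,0,0,0,45]]]'|grep -E "pos|for|time";python3 -m crank '[[[-45,-20,0,0,0,0,45],[-90,-60,0,0,0,0,45],[-110,-110,0,0,0,0,45],[-110,-150,0,0,0,0,45]]]'|grep -E "pos|for|time"; python3 -c "
from h import *
s=cam('side');t=cam('top')
cv2.imwrite('pics/s10.png',s['frame']);cv2.imwrite('pics/t10.png',t['frame'])
crop(s,'pics/x3.png',250,70,350,180,5);crop(t,'pics/x4.png',180,150,310,250,6)"
```

```text
time: 29.1
position: [0.5521, -0.0266, -0.0174]
wrist_force: [-0.5, -1.8, 1.7]
time: 29.6
position: [0.5558, 0.006, -0.0174]
wrist_force: [-0.2, -1.2, 0.6]
time: 30.1
position: [0.54, -0.1418, 0.0444]
wrist_force: [1.3, 0.0, -1.1]
time: 30.5
position: [0.377, -0.2358, 0.0418]
wrist_force: [0.6, -1.8, -0.0]
```

View pics/x3.png

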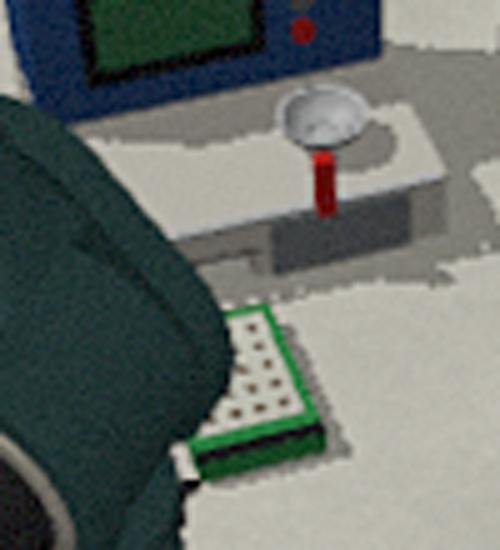

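View pics/x4.png

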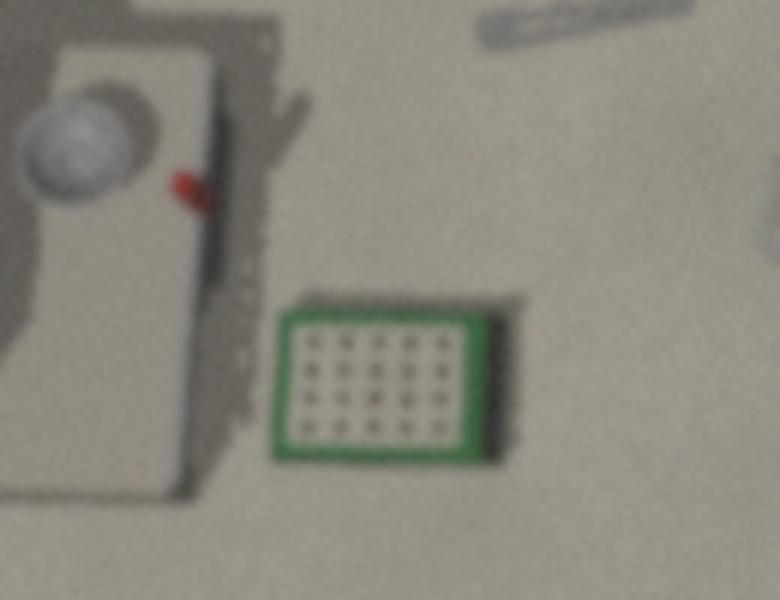

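```bash
cat > f6.py <<'E'
from h import *
t=cam("top");s=cam("side")
h=.018
k=6
gt=(t,un([(277,312),(271,461),(491,311),(487,461)],k,180,150),[[.06,-.04,h],[.06,.04,h],[-.05,-.04,h],[-.05,.04,h]])
g=fit([gt],[.56,.08,1.45]);print("green",g)
rt=(t,un([(210,52),(180,493)],k,180,150),[[0,-.1725,.05],[0,.0625,.05]])
r=fit([rt],[.57,.17,1.45]);print("reader",r)
for p in(r,np.array([.5757,.1775,1.4565])):
  d=g[:2]-p[:2];c,q=np.cos(p[2]),np.sin(p[2]);print("rel",d@[c,q],d@[-q,c],np.degrees(g[2]-p[2]))
gs=(s,un([(268,306),(305,408),(322,428),(325,448)],5,250,70),[[.06,-.04,h],[-.05,-.04,h],[-.06,-.04,h],[-.06,-.04,0]])
print(np.round(proj(s,place(g,gs[2]))-gs[1],1))
E
python3 f6.py
python3 -c "
import cv2
t=cv2.imread('pics/t10.png');s=cv2.imread('pics/s10.png')
cv2.imwrite('pics/y1.png',cv2.resize(t[155:240,195:275],(565,600),interpolation=2))
cv2.imwrite('pics/y2.png',cv2.resize(s[95:170,280:345],(520,600),interpolation=2))"
```

```text
[[0.5, -0.1], [0.3, 0.2], [-0.4, -0.1], [-0.4, 0.0]]
green [0.56416908 0.07618176 1.47547827]
[[0.0, -0.3], [-0.0, 0.3]]
reader [0.57481636 0.17328697 1.4613549 ]
rel -0.0976871867009838 -2.2546671053677744e-05 0.8092094572347243
rel -0.1019722400314301 -9.941742352169948e-05 1.0873747590309975
[[ 0.  -0.8]
 [ 4.   2.7]
 [ 1.7  1. ]
 [ 1.3  1.2]]
```

View pics/y1.png

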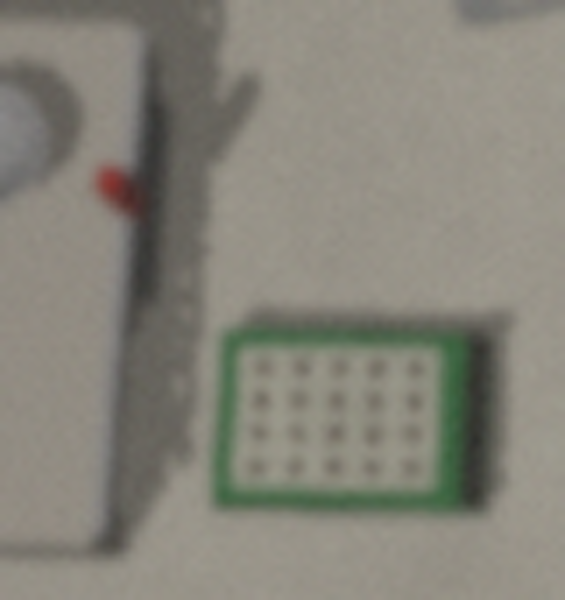

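View pics/y2.png

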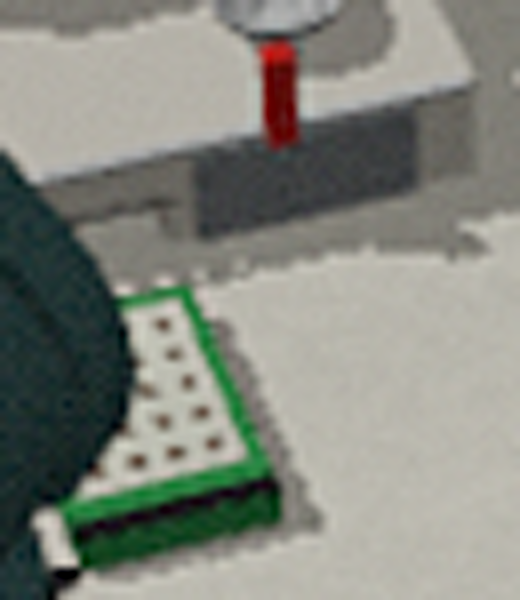

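```bash
python3 -c "
from h import *
goto(0,[.5455,-.085,.042],1.456)"
```

```text
t 30.7 at [ 0.3786 -0.2334  0.042 ] F [0.5 0.8 0.2] gap 0.53 shift [1.668e+02 1.485e+02 1.000e-01] turn [ 0.03 -0.02 -0.09]
```

```bash
python3 -m crank '[[[0,40,0,0,0,0,30],[20,80,0,0,0,0,30],[60,115,0,0,0,0,30],[100,140,0,0,0,0,30],[140,148,0,0,0,0,30]]]'|grep -E "pos|for|time"; python3 -c "
from h import *
goto(0,[.5505,-.04,-.018],1.456)"
```

```text
time: 31.2
position: [0.546, -0.1085, 0.0415]
wrist_force: [0.1, 0.0, -0.6]
t 31.2 at [ 0.546  -0.1085  0.0415] F [ 0.1  0.  -0.6] gap 0.35 shift [68.7 -3.3 59.5] turn [0.1  0.04 0.16]
```

```bash
python3 -m crank '[[[10,-1,20,0,0,0.1,30],[20,-3,40,0,0,0.1,30],[30,-3,59,0,0,0.1,30],[45,-3,59,0,0,0.1,30],[68,-3,59,0,0,0.1,30]]]'|grep -E "pos|for|time"; python3 -c "
from h import *
goto(0,[.5563,.006,-.018],1.456)"
```

```text
time: 31.7
position: [0.5478, -0.0428, -0.0172]
wrist_force: [0.6, 0.6, -0.3]
t 31.7 at [ 0.5478 -0.0428 -0.0172] F [ 0.6  0.6 -0.3] gap 0.35 shift [49.5  2.7  0.8] turn [-0.01  0.04 -0.14]
```

```bash
python3 -m crank '[[[15,1.5,0,0,0,0,30],[30,2.7,0,0,0,0,30],[42,2.7,0,0,0,0,30],[47,2.7,0,0,0,0,30],[52,2.7,0,0,0,0,30]]]'|grep -E "pos|for|time"; python3 -m crank '[[[6,0,0,0,0,0,30],[12,0,0,0,0,0,30],[18,0,0,0,0,0,30],[24,0,0,0,0,0,30],[30,0,0,0,0,0,30]]]'|grep -E "pos|for|time"; python3 -c "
from h import *
goto(0,[.5733,.1566,-.018],1.456)
s=cam('side');t=cam('top')
crop(s,'pics/x3.png',250,80,350,160,7);crop(t,'pics/x4.png',190,150,280,240,6)"
```

```text
time: 32.2
position: [0.5561, 0.0086, -0.0172]
wrist_force: [-0.9, -1.6, 1.0]
time: 32.7
position: [0.5595, 0.0389, -0.0173]
wrist_force: [0.1, -1.7, 1.8]
t 32.7 at [ 0.5595  0.0389 -0.0173] F [ 0.1 -1.7  1.8] gap 0.35 shift [1.185e+02 1.000e-01 7.000e-01] turn [ 0.    0.   -0.07]
```

View pics/x3.png

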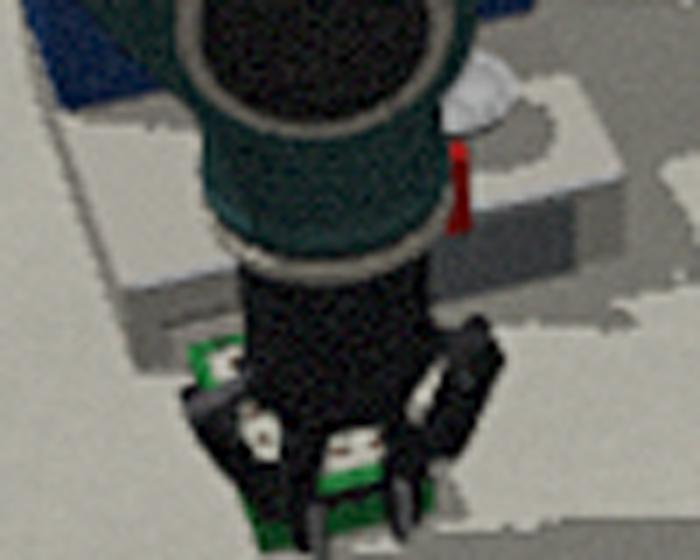

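View pics/x4.png

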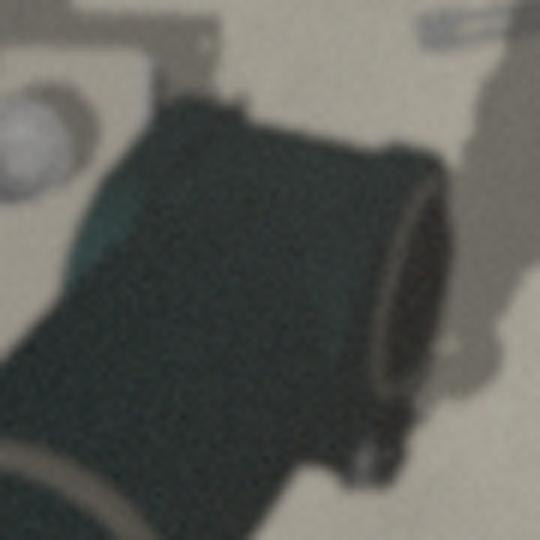

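```bash
python3 -c "
from h import *
s=cam('side')
x0,y0,k=262,110,16
im=cv2.convertScaleAbs(cv2.resize(s['frame'][y0:y0+35,x0:x0+45],None,fx=k,fy=k,interpolation=2),alpha=1.3)
p=[.5757,.1775,1.4565]
for q,col in(([[0,.0425,.023],[0,.0425,0],[0,-.0425,.023],[0,.0625,.05],[0,.0625,0]],(0,255,255)),([[0,.04,.018],[-.009,.04,.018]],(255,0,255))):
  for u in (proj(s,place(p,q))-[x0,y0]+.5)*k: cv2.circle(im,tuple(map(int,u)),5,col,2)
cv2.imwrite('pics/zz.png',im)"
```

```text
(no output)
```

View pics/zz.png

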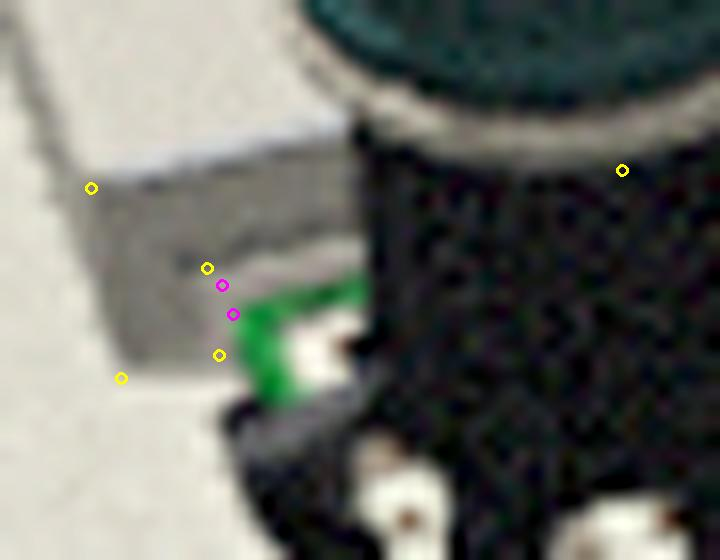

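```bash
for i in 1 2; do python3 -m crank '[[[4,-0.3,0,0,0,0,30],[8,-0.3,0,0,0,0,30],[12,-0.3,0,0,0,0,30],[16,-0.3,0,0,0,0,30]]]'|grep -E "pos|for|time"; done; python3 -c "
from h import *
s=cam('side')
goto(0,[.5733,.1566,-.018],1.456)
x0,y0,k=262,110,14
cv2.imwrite('pics/zz.png',cv2.convertScaleAbs(cv2.resize(s['frame'][y0:y0+40,x0:x0+50],None,fx=k,fy=k,interpolation=2),alpha=1.3))"
```

```text
time: 33.25
position: [0.561, 0.0547, -0.0174]
wrist_force: [0.1, -1.2, -0.0]
time: 33.65
position: [0.5626, 0.0707, -0.0173]
wrist_force: [-0.2, -0.5, 0.4]
t 33.7 at [ 0.5627  0.0714 -0.0174] F [-0.1  0.5  0.6] gap 0.35 shift [85.8  0.8  0.6] turn [-0.   -0.01 -0.02]
```

View pics/zz.png

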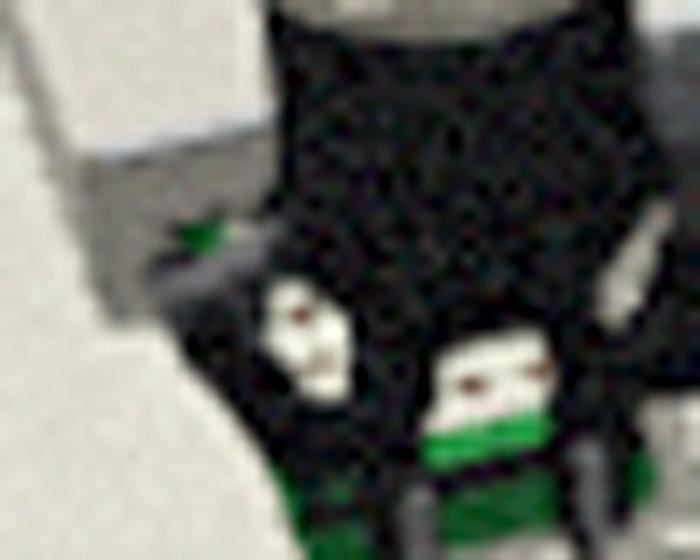

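```bash
for i in 1 2 3; do python3 -m crank '[[[5,0,0,0,0,0,30],[10,0,0,0,0,0,30],[15,0,0,0,0,0,30],[20,0,0,0,0,0,30]]]'|grep -E "pos|for|time"; done; python3 -c "
from h import *
s=cam('side')
goto(0,[.5733,.1566,-.018],1.456)
x0,y0,k=255,80,8
cv2.imwrite('pics/zz.png',cv2.convertScaleAbs(cv2.resize(s['frame'][y0:y0+70,x0:x0+90],None,fx=k,fy=k,interpolation=2),alpha=1.3))"
```

```text
time: 34.1
position: [0.5649, 0.0906, -0.0173]
wrist_force: [0.2, -0.8, 0.6]
time: 34.5
position: [0.5672, 0.1104, -0.0173]
wrist_force: [-0.4, -1.2, 1.7]
time: 34.9
position: [0.5696, 0.1303, -0.0173]
wrist_force: [-0.0, -1.9, 1.7]
t 34.95 at [ 0.5696  0.1313 -0.0174] F [-0.3 -0.6  1.1] gap 0.35 shift [25.6  0.8  0.6] turn [ 0.   -0.02 -0.01]
```

View pics/zz.png

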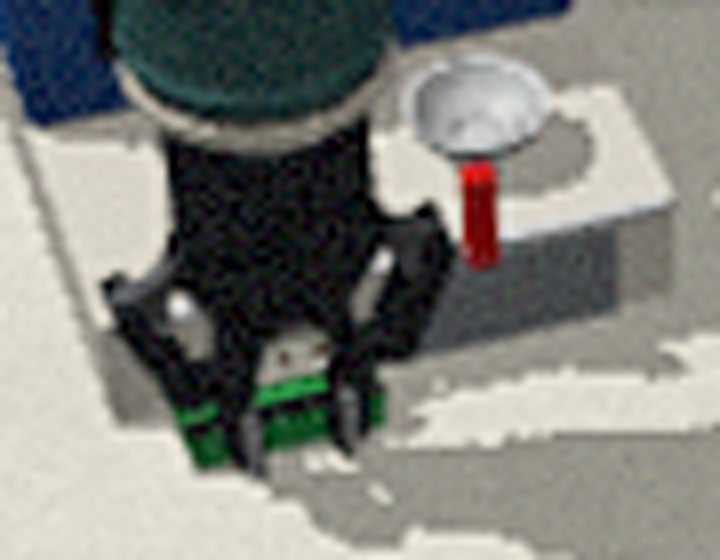

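```bash
python3 -m crank '[[[5,0,0,0,0,0,30],[10,0,0,0,0,0,30],[14,0,0,0,0,0,30],[17,0,0,0,0,0,30]]]'|grep -E "pos|for|time"; for i in 1 2 3; do python3 -m crank '[[[1.5,0,0,0,0,0,30],[2,0,0,0,0,0,30]]]'|grep -E "pos|for"; done
```

```text
time: 35.35
position: [0.5715, 0.1473, -0.0174]
wrist_force: [0.0, -1.4, -0.0]
position: [0.5717, 0.1489, -0.0174]
wrist_force: [0.6, -1.0, 0.8]
position: [0.5719, 0.1508, -0.0174]
wrist_force: [0.2, -0.0, 0.5]
position: [0.5722, 0.1529, -0.0173]
wrist_force: [0.2, -0.0, -1.1]
```

```bash
for i in 1 2 3; do python3 -m crank '[[[1.5,0,0,0,0,0,30],[2,0,0,0,0,0,30]]]'|grep -E "pos|for"; done
```

```text
position: [0.5724, 0.1549, -0.0173]
wrist_force: [-0.4, -0.2, -0.6]
position: [0.5726, 0.1569, -0.0173]
wrist_force: [-0.7, -1.1, -0.1]
position: [0.5726, 0.1576, -0.0174]
wrist_force: [-3.8, -8.5, 2.4]
```

```bash
python3 -m crank '[[[1,0,0,0,0,0,30],[1,0,0,0,0,0,30]]]'|grep -E "pos|for"; python3 -m crank '[[[-5,0,0,0,0,0,30],[-20,0,0,0,0,0,30],[-60,0,0,0,0,0,30],[-100,0,-30,0,0,0,30],[-145,-20,-60,0,0,0,30]]]'|grep -E "pos|for"; python3 -m crank '[[[-40,-40,0,0,0,0,30],[-80,-80,0,0,0,0,30],[-120,-125,0,0,0,0,30],[-150,-165,0,0,0,0,30],[-150,-165,0,0,0,0,30]]]'|grep -E "pos|for|time"; python3 -c "
from h import *
s=cam('side');t=cam('top')
cv2.imwrite('pics/s11.png',s['frame']);cv2.imwrite('pics/t11.png',t['frame'])
crop(s,'pics/x3.png',250,70,350,145,8);crop(t,'pics/x4.png',180,150,270,240,6)"
```

```text
position: [0.5727, 0.1576, -0.0174]
wrist_force: [-3.5, -10.0, 4.0]
position: [0.5401, 0.0207, 0.0395]
wrist_force: [0.4, -0.5, 1.6]
time: 37.75
position: [0.3545, -0.1079, 0.0386]
wrist_force: [0.4, -0.1, -0.0]
```

View pics/x3.png

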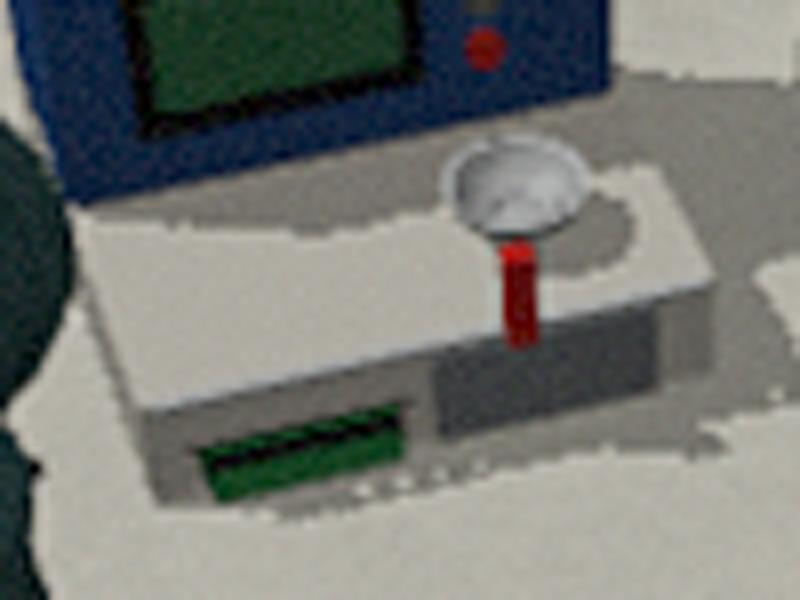

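View pics/x4.png

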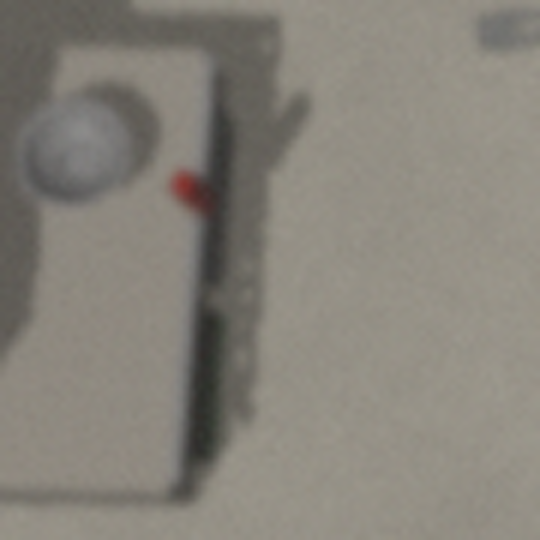

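View pics/s11.png

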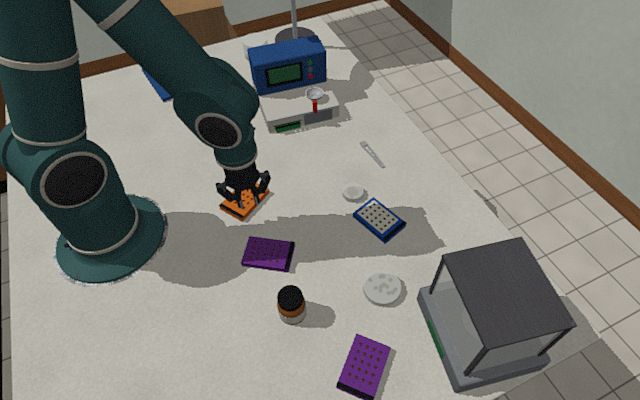

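```bash
python3 -m crank '[[[0,10,-40,0,0,0,60],[10,40,-75,0,0,0,60],[30,85,-75,0,0,0,60],[60,130,-75,0,0,0,60],[90,170,-75,0,0,0,60]]]'|grep -E "pos|for|time"; python3 -c "
from h import *
goto(0,[.671,.149,.1125],1.456)"
```

```text
time: 38.35
position: [0.5363, -0.0375, 0.114]
wrist_force: [0.8, -0.6, 1.3]
t 38.35 at [ 0.5363 -0.0375  0.114 ] F [ 0.8 -0.6  1.3] gap 0.7 shift [200.8 112.2   1.8] turn [ 0.07 -0.05 -0.05]
```

```bash
python3 -m crank '[[[40,22,0,0,0,0,60],[80,45,0,0,0,0,60],[120,67,0,0,0,0,60],[160,90,0,0,0,0,60],[196,107,0,0,0,0,60]]]'|grep -E "pos|for|time"; python3 -c "
from h import *
goto(0,[.671,.149,.040],1.456)"
```

```text
time: 38.85
position: [0.6643, 0.1459, 0.1134]
wrist_force: [-0.5, -0.1, 0.1]
t 38.85 at [0.6643 0.1459 0.1134] F [-0.5 -0.1  0.1] gap 0.7 shift [ 3.8  6.3 73.4] turn [ 0.01 -0.02  0.01]
```

```bash
python3 -m crank '[[[2,3,0,0,0,0,60],[2,3,25,0,0,0,60],[2,3,50,0,0,0,60],[2,3,72,0,0,0,60],[2,3,72,0,0,0,60]]]'|grep -E "pos|for|time"; python3 -m crank '[[[0,5,0,0,0,0,60],[0,9,0,0,0,0,60],[0,12,0,0,0,0,60],[0,12,0,0,0,0,60]]]'|grep -E "pos|for"; for i in 1 2 3; do python3 -m crank '[[[0,1.5,-1,0,0,0,60],[0,2,-2,0,0,0,60]]]'|grep -E "pos|for"; done
```

```text
time: 39.35
position: [0.6647, 0.1448, 0.0388]
wrist_force: [-0.2, 0.8, 0.7]
position: [0.6791, 0.1439, 0.0425]
wrist_force: [0.6, 0.3, 0.0]
position: [0.6803, 0.1438, 0.0439]
wrist_force: [0.0, 0.4, 0.2]
position: [0.6824, 0.1435, 0.0458]
wrist_force: [-0.7, -0.5, -0.2]
position: [0.6843, 0.1433, 0.0478]
wrist_force: [-0.6, -0.1, 0.1]
```

```bash
for i in 1 2 3 4; do python3 -m crank '[[[0,1,-1,0,0,0,60],[0,2,-2,0,0,0,60]]]'|grep -E "pos|for"; done
```

```text
position: [0.6848, 0.1433, 0.0488]
wrist_force: [-9.1, 1.4, -6.9]
position: [0.6852, 0.1434, 0.0497]
wrist_force: [-15.9, 3.1, -11.8]
position: [0.6856, 0.1435, 0.0507]
wrist_force: [-22.9, 4.1, -15.3]
position: [0.6861, 0.1437, 0.0518]
wrist_force: [-31.3, 5.3, -18.2]
```

```bash
python3 -m crank '[[[0,-16,0,0,0,0,60],[0,-20,-10,0,0,0,60],[0,-20,-50,0,0,0,60],[-20,-20,-80,0,0,0,60],[-60,-30,-80,0,0,0,60]]]'|grep -E "pos|for|time"; python3 -m crank '[[[-45,-15,0,0,0,0,60],[-90,-30,0,0,0,0,60],[-135,-60,0,0,0,0,60],[-170,-100,0,0,0,0,60],[-200,-140,0,0,0,0,60]]]'|grep -E "pos|for|time"; python3 -m crank '[[[-20,-40,0,0,0,0,60],[-40,-60,0,0,0,0,60],[-40,-60,0,0,0,0,60]]]'|grep -E "pos|for|time"; python3 -c "
from h import *
s=cam('side');t=cam('top')
cv2.imwrite('pics/s12.png',s['frame']);cv2.imwrite('pics/t12.png',t['frame'])
a=cv2.imread('pics/s11.png')
cv2.imwrite('pics/x3.png',np.vstack([cv2.resize(i[75:140,255:345],(540,390),interpolation=2)[:300] for i in (a,s['frame'])]))
for n,m,b in(('side',s,'pics/side0.png'),('top',t,'pics/top0.png')):
  pass
o=observe();print(o['time'],o['dq'].max())"
```

```text
time: 41.65
position: [0.6587, 0.0882, 0.1408]
wrist_force: [0.7, -0.8, -0.4]
time: 42.15
position: [0.4985, -0.0947, 0.1366]
wrist_force: [0.4, -0.9, -0.2]
time: 42.45
position: [0.4332, -0.1276, 0.1369]
wrist_force: [1.0, 0.3, 0.7]
42.55 0.027353124072076365
```

View pics/x3.png

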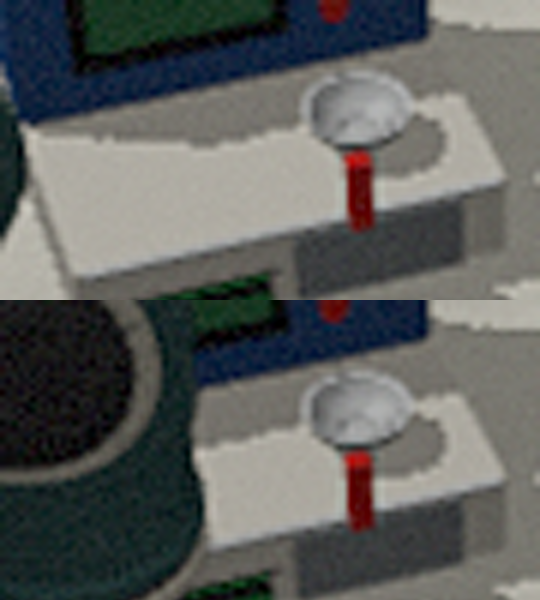

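View pics/t12.png

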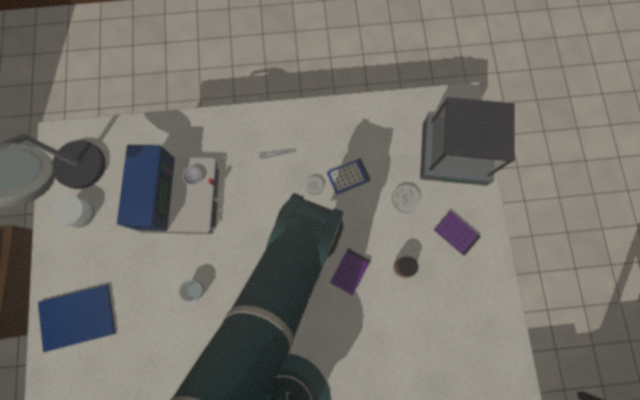

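View pics/s12.png

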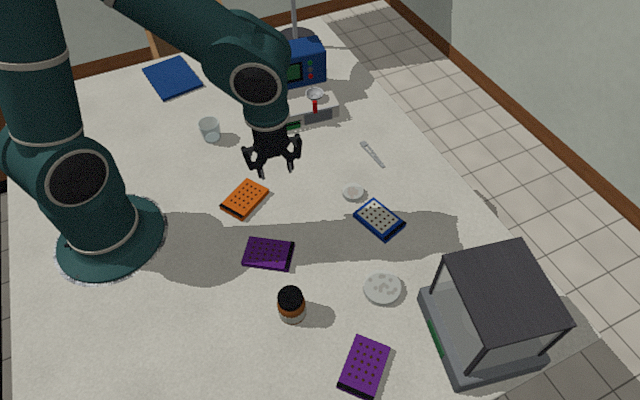

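```bash
python3 -c "
import cv2,numpy as np
for n,regs in(('side',{'blue':(350,195,410,245),'dish':(340,180,366,202),'ldish':(358,268,410,308),'tin':(303,85,326,104),'jar':(272,280,330,325),'beak':(195,112,232,146),'twz':(355,138,390,170),'orange':(215,175,272,222),'purple':(238,232,298,274)}),('top',{'blue':(325,155,373,197),'dish':(303,174,326,196),'ldish':(388,180,424,214),'tin':(182,162,206,186),'beak':(178,262,218,304),'twz':(256,145,298,162)})):
  a=cv2.imread(f'pics/{n}0.png');b=cv2.imread(f'pics/{n[0]}12.png')
  for k,(x0,y0,x1,y1) in regs.items():
    T=a[y0:y1,x0:x1];S=b[y0-6:y1+6,x0-6:x1+6]
    r=cv2.matchTemplate(S,T,cv2.TM_CCOEFF_NORMED);_,m,_,l=cv2.minMaxLoc(r);print(n,k,round(m,2),l[0]-6,l[1]-6)
cv2.imwrite('pics/dd.png',np.hstack([cv2.resize(cv2.imread(f)[165:205,295:345],(400,320),interpolation=2) for f in('pics/top0.png','pics/t12.png')]))"
```

```text
side blue 0.71 0 0
side dish 0.43 0 0
side ldish 0.99 0 0
side tin 0.88 0 0
side jar 1.0 0 0
side beak 0.99 0 0
side twz 0.98 0 0
side orange 0.89 0 0
side purple 0.93 0 0
top blue 0.3 0 0
top dish 0.26 -6 6
top ldish 0.98 0 0
top tin 0.99 0 0
top beak 0.99 0 0
top twz 0.98 0 0
```

View pics/dd.png

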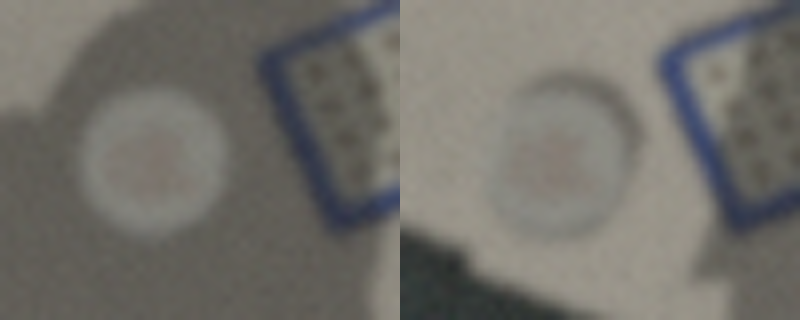

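```bash
python3 -c "
from bench import *
close_job();print(observe()['time'])"
```

```text
the job is handed in; nothing more can be done
the job is handed in; nothing more can be done
```

The green cassette is home in the reader. The shutter is against a hard stop, but my measurements put that stop short of the full 100 mm, so I can't confirm it is fully open. I handed the job in at about 42.5 s.

**Shutter:** I pushed the red tab along slot -y four times, in different finger positions. Each time it stopped hard at the same place. The first push reached about 71 N at the wrist; I repeated at 9–16 N and 31–34 N, once with the tool rising. The cameras and the contact positions put the shutter at about 88–90 mm. I found nothing blocking it, so I took it as the end stop. The slot mouth is completely clear.

**Cassette:** I pushed it flat along the bench with two fingers on the lip end, never gripping or lifting it. It went into the slot with only 1–2 N and met the stop at about 10 N. The fingers stopped within 1 mm of where they should be for a cassette that is home. In the last clear side picture only the lip stands out of the face.

**Other objects:** Comparing first and last pictures, the bowl, large dish, jar, beaker and tweezers showed no shift. Matching on the blue cassette and small dish was unreliable because the shadows changed; an enlarged crop showed both where they started. The gripper was clear of everything at hand-in.

**TCP height:** The reported TCP height disagreed with the stated fingertip position by about 38 mm. I found the true offset by touching the bench with about 20 N, and used that for every later move.

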